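Ram a stuck bush home in the loading tube

TASK

Drop the loose brass bush into the upright loading tube, on top of the one that is stuck part-way down. Then take the ram rod and pack both bushes down the tube with it until they bottom out, bearing on them firmly for a second (about 15 N, never over 25 N). Finally stand the rod back in its wooden rack, and leave the bolt, nut and reel where they stand.

Things in the scene. Friction and masses are not known exactly. Their poses are not given: they have to be found in the camera images.
- bush_centre (a point): Loose brass bush, an upright cylinder 26 mm in diameter and 40 mm long with chamfered ends, with a dark groove round its waist; it stands on the bench. The point is its centre, 20 mm above its underside.
- tube_mouth (a point): Centre of the mouth of an upright fixed aluminium tube on a blue flange (96 mm square, 10 mm thick), 140 mm above the bench; z is up. The rim is 50 mm across outside; the mouth tapers from about 40 mm to the 28 mm bore in its top 10 mm; below that the tube is 38 mm outside. The stuck bush inside has its top 24 to 58 mm below the rim and slides down under about 5 to 7 N.
- tube: The same tube; origin at the centre of the flange's underside. The stuck bush bottoms out with its top 69 to 93 mm below the rim: the backstop is set differently each time and cannot be seen or measured, only felt. Under it is a rubber buffer: once bottomed out, it begins to give at about 9 N, by 1 mm for each further 4 N, and is solid after 4 mm.
- rod_grip (a point): Ram rod, standing upright in the rack, foot down. The point is the centre of its black ridged handle (26 mm in diameter, from 21 mm below the point to 25 mm above it; a 32 mm collar, 7 mm tall, is below it). The rod weighs about 0.22 kg.
- rod_foot (a point): Centre of the flat foot of the ram rod's steel shank, 113 mm below rod_grip along the rod. The shank is 20 mm in diameter and 85 mm long, with a 3 mm chamfer at the foot; z points up the rod.
- rack_mouth (a point): Wooden rack block, fixed, 80 x 80 x 60 mm. The point is the centre of the mouth of its socket, at its top face, 60 mm above the bench; the round socket is 22.5 mm wide with a 4 mm chamfer and 50 mm deep.
- bolt: Bystander: grey bolt standing on its head, 29 x 26 x 70 mm; origin at the centre of its underside.
- nut: Bystander: rusty hexagon nut lying flat, 34 x 32 x 14 mm; origin at the centre of its underside.
- reel: Bystander: white line reel standing on its flange, 46 x 46 x 33 mm; origin at the centre of its underside.
Mind the look-alikes: they are no part of the job. Of the things shaped like the part that bears bush_centre, the brass one is meant.

How it is judged:
On the way, in this order (a step that is already met when the one before it is completed fails the run):
1. the loose bush stands in the tube, let go, on top of the stuck one (horizontal distance between bush_centre and tube_mouth below 0.004 m and z of bush_centre in the frame of tube_mouth below 0.002 m and contact force between the fingers and bush below 0.3 N), for 0.2 s.
2. with both bushes bottomed out, the rod bears on the loose bush with more than 11 N for half a second (contact force between rod and bush above 11 N and z of bush_centre in the frame of tube_mouth below -0.043 m), for 0.5 s.
At the end, for the whole second after the job is handed in: The loose bush is in the tube, its centre within 4 mm of the axis and more than 43 mm below the rim; the ram rod stands in the rack's socket, its foot within 8 mm of the socket's axis and more than 45 mm below the rack's top, leaning less than 0.15 rad; both are at rest (horizontal distance between bush_centre and tube_mouth below 0.004 m and z of bush_centre in the frame of tube_mouth below -0.043 m and horizontal distance between rod_foot and rack_mouth below 0.008 m and z of rod_foot in the frame of rack_mouth below -0.045 m and angle between rod_foot's own z axis and vertical below 0.15 rad and linear speed of each of rod, bush below 0.02 m/s); the robot touches nothing.
It fails at once if the rod presses on the bush with more than 25 N (contact force between rod and bush above 25 N).
It fails at once if the bolt, nut or reel is moved by more than 20 mm (distance of any of bolt, nut, reel from where it was at the start of the episode above 0.02 m).
It also fails if it takes over 72 s, if anything falls off the work surface, if the arm or the gripper's body presses on something with over 40 N, if the wrist force passes 120 N, or if a joint passes its speed limit or range.

ROBOT

A 7-joint arm with a two-finger parallel gripper is mounted at the origin on the work surface; the furniture and walls round the work are solid. World frame = base frame: x ahead of the robot, y to its left, z up, the work surface at z = 0. Lengths are in m, angles in rad, forces in N, time in s.
With the tool pointing down it reaches from about 0.425 to 0.925 m from the base axis. Payload 6.8 kg.
Tool frame: the origin (TCP) lies at the very end of the fingers, on their centre line; the grasp point (between the pads) lies 19 mm behind it; y points along the fingers, z is the direction in which the jaws open and shut, and the axes are right-handed (so a half turn about y gives the same grasp; the last joint's range is limited). The gripper opens to 85 mm and grips with 20 to 120 N. Pads are 22 mm wide; open, the fingers measure 114 mm over their backs; the gripper's body (76 mm by 85 mm) begins 54 mm behind the grasp point. The pads swing forward as they close: fully open they stand 13 mm farther back than shut.
Start: joints at [1.036, 0.477, 0.022, 1.555, -0.011, 1.109, -0.083], TCP at [0.279, -0.614, 0.21] pointing down, gripper open.
Joint ranges: [-2.96, 2.96], [-0.34, 2.1], [-1.41, 1.46], [0.24, 2.44], [-1.37, 4.51], [0.17, 1.92], [-2.96, 2.96]. Speed limits (rad/s): [2.39, 2.39, 3.14, 3.14, 3.14, 3.14, 3.14].

INTERFACE

Orientations are given as a rotation vector (axis times angle).
In Python, from bench import r gives the robot as it stands.
- The arm moves only by the tool drive_tool, never from a script. Its argument "series" is a list of rows, each a list of 7 numbers: the shift along the tool's x, y, z in mm, then the turn, a rotation vector about the tool's x, y, z in degrees, then the finger opening in mm, from 0 to 85.4. In form: [[tx, ty, tz, wx, wy, wz, grip], ...]. A call has 1 to 5 rows; each row is the pose to reach, as a shift and turn from the pose measured when the call began, along the tool's axes at that moment; what a row does not reach only later rows make up. A row lasts 1/10 s, in which the tool goes at most 50 mm and 8.59 degrees, less where a joint would pass 70% of its speed; a pose out of reach is approached as far as the arm can. A call with a gripper value outside its range is refused whole. The fingers move at their own pace and stop on an object; "squeeze" is the grip in N (left out, the last holds). Time passes only in rows, so rows that repeat a pose let the fingers close. It gives the time, the measured TCP pose, the force and the opening at its end, in the units of the state.
- r.get_obs(): the state, without advancing time (a new reading comes with each control period).
- r.grab_frame(name): name is "side" or "top"; returns a dict with "frame" (420x560x3 uint8, blue, green, red), "intrinsics" (3x3 intrinsics, pixels), "distortion" ([k1, k2, p1, p2, k3] as OpenCV has them; the pictures are not rectified), "rvec" (rotation vector, rad) and "tvec" (3), from world to camera coordinates, as OpenCV has them. Camera axes: x right, y down, z forward; pixel columns grow to the right and rows downward; lengths in m; the calibration is good to about 2 mm. A picture is of the moment at which its call begins. There is no depth.
- r.hand_in(): hands the job in, once; it reports no verdict.
The state is a dict: "clock": time; "joints": joint angles; "qvel": joint speeds; "tau": joint torques, N m; "tcp_pos": TCP position; "orientation": TCP orientation; "contact_force": force on the tool from outside, world axes, zero at the start; "moment": the same for the moment, N m; "grip_width": finger opening in m.
Only numpy, scipy, OpenCV 4.12 (cv2) and the standard library are available. Lean on these libraries where they do the work, as an engineer would, in place of code of your own. Each camera call takes 0.05 s, during which the arm holds its last target.

## Working session

There is one attempt and no reset: what is moved stays moved. The work goes in short steps, Python scripts to look and compute and a tool call to move; the robot and the scene stay as the last step left them, time stands still between calls to the robot, and variables do not carry over. Pictures are saved under pics/ and viewed, and the job is handed in when it is done.

Besides the shell and the picture viewer there is one more tool, called after "Request:" by a JSON object that holds its "fn" and its "kwargs", one argument or row to a line. drive_tool: Moves the arm, as the interface text tells. Its arguments: {"type":"object","properties":{"series":{"type":"array","items":{"type":"array","items":{"type":"number"}}},"squeeze":{"type":"number"}},"required":["series"]}

```bash
ls; mkdir -p pics; python3 - <<'E'
from bench import r
import cv2,numpy as np
o=r.get_obs(); print({k:np.round(v,3).tolist() for k,v in o.items()})
for n in("side","top"):
    f=r.grab_frame(n); cv2.imwrite(f"pics/{n}0.png",f["frame"])
    np.savez(f"pics/{n}0.npz",**f)
    print(n,f["intrinsics"],f["distortion"],f["rvec"],f["tvec"])
    R=cv2.Rodrigues(np.array(f["rvec"]))[0]; print((-R.T@np.array(f["tvec"]).ravel()).round(3))
E
```

```text
pics
{'clock': 0.0, 'joints': [1.036, 0.478, 0.022, 1.556, -0.012, 1.109, -0.083], 'qvel': [-0.002, 0.0, -0.003, -0.0, 0.001, 0.001, 0.001], 'tau': [-0.0, -59.646, 1.607, -28.12, 0.012, 0.009, 0.0], 'tcp_pos': [0.279, -0.614, 0.209], 'orientation': [-0.431, 1.988, -1.984], 'contact_force': [0.171, 0.17, -0.739], 'moment': [0.039, 0.043, 0.035], 'grip_width': 0.085}
side [[413.41680016   0.         277.63377861]
 [  0.         413.41680016 214.347412  ]
 [  0.           0.           1.        ]] [-0.09857177  0.          0.          0.          0.        ] [ 0.41223294 -2.65376253  1.30837851] [0.5304085  0.16321888 0.76961249]
[0.335 0.649 0.605]
top [[428.67779763   0.         289.02927116]
 [  0.         428.67779763 203.07322034]
 [  0.           0.           1.        ]] [-0.12558788  0.          0.          0.          0.        ] [ 2.14689688 -2.16794715  0.16758951] [-8.91640290e-04  5.68479663e-01  9.27490243e-01]
[0.435 0.01  0.997]
```

View pics/side0.png

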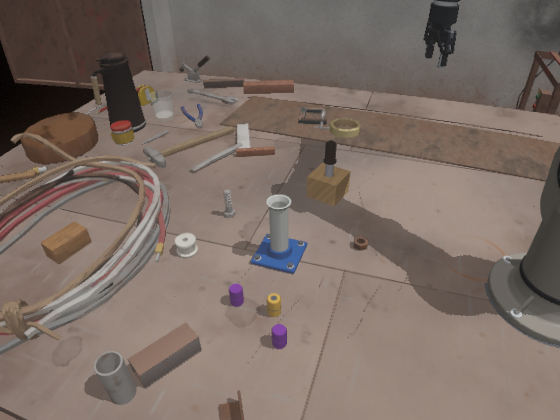

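View pics/top0.png

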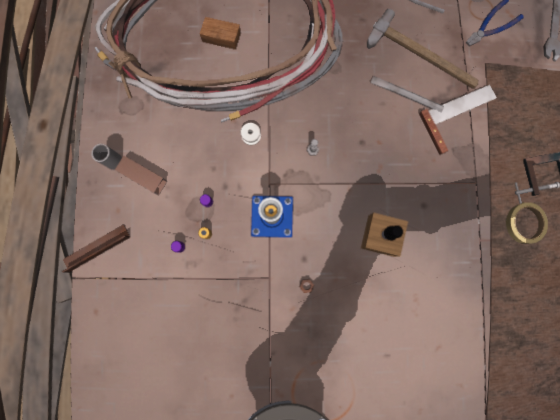

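Candidates for the bush: brass at side (274,304) / top (204,232); purple ones at side (236,295), (279,336) / top (205,200), (177,246). The brass one fits; confirming with an enlarged crop and masks.

```bash
cat > h.py <<'E'
import cv2,numpy as np
def load(n): return dict(np.load(f"pics/{n}.npz"))
def ray(f,uv):
    R=cv2.Rodrigues(np.array(f["rvec"]))[0]; c=-R.T@np.array(f["tvec"]).ravel()
    p=cv2.undistortPoints(np.array([[uv]],float),f["intrinsics"],f["distortion"]).ravel()
    d=R.T@np.array([p[0],p[1],1]); return c,d/np.linalg.norm(d)
def plane(f,uv,z):
    c,d=ray(f,uv); return c+d*(z-c[2])/d[2]
def tri(f1,u1,f2,u2):
    c1,d1=ray(f1,u1);c2,d2=ray(f2,u2)
    s=np.linalg.lstsq(np.c_[d1,-d2],c2-c1,rcond=None)[0]
    a=c1+s[0]*d1;b=c2+s[1]*d2
    return (a+b)/2,np.linalg.norm(a-b)
def proj(f,P):
    return cv2.projectPoints(np.array([P],float),f["rvec"],f["tvec"],f["intrinsics"],f["distortion"])[0].ravel()
def crop(f,x,y,w,h,s):
    return cv2.resize(f["frame"][y:y+h,x:x+w],None,fx=s,fy=s,interpolation=cv2.INTER_CUBIC)
def snap(r,n,tag):
    f=r.grab_frame(n); np.savez(f"pics/{tag}.npz",**f); cv2.imwrite(f"pics/{tag}.png",f["frame"]); return f
E
python3 - <<'E'
from h import *
s=load("side0");t=load("top0")
a=crop(s,220,180,120,180,3.3)   # 396x594
b=crop(t,160,180,130,90,3)     # 390x270
c=crop(t,350,190,65,90,3); d=crop(s,295,130,65,90,3)
im=np.zeros((594,790,3),np.uint8); im[:a.shape[0],:a.shape[1]]=a[:594]; im[:270,398:788]=b; im[280:550,398:593]=c; im[280:550,595:790]=d
cv2.imwrite("pics/crop0.png",im)
E
```

```text
(no output)
```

View pics/crop0.png

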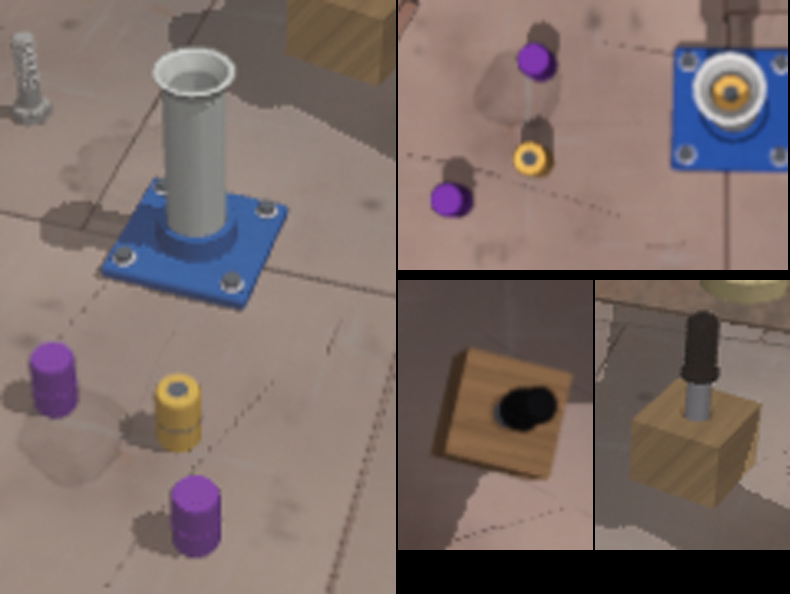

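The crop shows the brass bush at side (274,303)/top (204,232), gold with a dark waist groove; the other two are purple. The rod stands in the wooden block, at top (391,233)/side (331,155).

```bash
python3 - <<'E'
from h import *
s=load("side0");t=load("top0")
def comp(f,lo,hi,x,y,w,h,close=0):
    hsv=cv2.cvtColor(f["frame"],cv2.COLOR_BGR2HSV)
    m=np.zeros(hsv.shape[:2],np.uint8); m[y:y+h,x:x+w]=cv2.inRange(hsv[y:y+h,x:x+w],lo,hi)
    cs,_=cv2.findContours(m,cv2.RETR_EXTERNAL,cv2.CHAIN_APPROX_NONE)
    c=max(cs,key=cv2.contourArea); return c
br=((18,120,90),(35,255,255))
for n,f,b in(("side",s,(255,285,40,40)),("top",t,(190,220,30,28))):
    c=comp(f,*br,*b); print(n,"brass",cv2.boundingRect(c),cv2.minEnclosingCircle(c),cv2.fitEllipse(c))
for n,f,b in(("side",s,(255,285,40,40)),("top",t,(190,220,30,28)) ):
    x,y,w,h=b; print(n); 
    g=cv2.cvtColor(f["frame"],cv2.COLOR_BGR2HSV)[y:y+h,x:x+w]
    print(g[...,1][4:22,5:30])
# tube rim: bright low-sat
wh=((0,0,170),(180,50,255))
for n,f,b in(("side",s,(260,190,40,25)),("top",t,(250,190,42,40))):
    c=comp(f,*wh,*b); print(n,"rim",cv2.boundingRect(c),cv2.fitEllipse(cv2.convexHull(c)))
bk=((0,0,0),(180,255,45))
for n,f,b in(("side",s,(315,135,30,35)),("top",t,(375,218,35,30))):
    c=comp(f,*bk,*b); print(n,"handle",cv2.boundingRect(c),cv2.fitEllipse(c), cv2.minAreaRect(c))
E
```

```text
side brass (267, 294, 14, 23) ((273.5, 305.0), 11.280613899230957) ((273.8028259277344, 303.867431640625), (13.32420825958252, 22.740930557250977), 178.7124481201172)
top brass (199, 228, 11, 10) ((203.6999969482422, 232.6999969482422), 5.420436382293701) ((203.6182861328125, 232.5416717529297), (9.62741756439209, 10.085783004760742), 108.76311492919922)
side
[[ 44  42  43  43  44  44  44  45  47  46  46  46  46  46  47  46  46  44
   44  46  47  46  46  47  47]
 [ 43  44  43  44  44  44  46  47  46  46  44  46  47  47  47  46  46  44
   44  44  46  46  46  47  47]
 [ 44  43  44  44  44  44  45  46  44  44  44  46  46  47  47  46  46  46
   46  46  46  46  46  46  46]
 [ 44  44  44  44  44  44  45  44  46  46  44  44  44  60  60  47  46  47
   44  44  46  46  46  46  47]
 [ 44  46  47  46  44  45  47  44  44  44  70  82  96 109 110 101  89  65
   47  46  46  47  46  48  47]
 [ 46  44  47  46  44  45  44  44  46  80 118 134 144 146 148 146 138 115
   92  53  44  44  44  47  44]
 [ 44  46  46  46  46  45  44  44  88 130 144 133 120 114 113 119 143 147
  138  85  49  44  44  46  46]
 [ 
[... 3014 characters left out ...]
0
   60  58  58  60  58  58  58]]
side rim (267, 195, 24, 13) ((278.2284851074219, 201.33094787597656), (13.628229141235352, 24.282285690307617), 88.6291275024414)
top rim (259, 198, 24, 24) ((270.2092590332031, 209.1375274658203), (23.652978897094727, 23.801353454589844), 131.03179931640625)
side handle (324, 141, 12, 23) ((329.6368408203125, 153.16107177734375), (9.895516395568848, 25.565876007080078), 4.151271820068359) ((329.49652099609375, 152.05860900878906), (10.158910751342773, 22.255645751953125), 3.3664605617523193)
top handle (384, 226, 19, 14) ((392.4834899902344, 232.28433227539062), (12.64706802368164, 18.766088485717773), 74.48075103759766) ((393.0, 232.5), (13.0, 18.0), 90.0)
```

```bash
python3 - <<'E'
from h import *
s=load("side0");t=load("top0")
np.set_printoptions(precision=4,suppress=True)
def dark(f,x,y,w,h,thr=70):
    g=cv2.cvtColor(f["frame"],cv2.COLOR_BGR2HSV)[y:y+h,x:x+w,1].astype(float)
    W=np.clip(thr+30-g,0,None); yy,xx=np.mgrid[y:y+h,x:x+w]; return (W*xx).sum()/W.sum(),(W*yy).sum()/W.sum()
us=dark(s,270,295,8,6); ut=dark(t,200,230,7,6)
print("hole",us,ut); P,e=tri(s,us,t,ut); print("bush top",P,e*1e3,"plane40",plane(s,us,.04),plane(t,ut,.04))
us=(278.2,201.3);ut=(270.2,209.1)
P,e=tri(s,us,t,ut); print("rim",P,e*1e3,plane(s,us,.14),plane(t,ut,.14))
# flange corners top view
hsv=cv2.cvtColor(t["frame"],cv2.COLOR_BGR2HSV); m=cv2.inRange(hsv,(105,150,40),(125,255,255)); 
c=max(cv2.findContours(m,0,2)[0],key=cv2.contourArea); print("flange",cv2.minAreaRect(c)); 
b=cv2.boxPoints(cv2.minAreaRect(c)); Q=np.array([plane(t,p,.01) for p in b]);print(Q.mean(0),np.linalg.norm(Q-np.roll(Q,1,0),axis=1))
# wood
hsv=cv2.cvtColor(t["frame"],cv2.COLOR_BGR2HSV)[210:262,355:415]; print(hsv[25,::4])
im=np.zeros((600,800,3),np.uint8); a=crop(t,350,195,65,75,6); im[:450,:390]=a; d=crop(s,295,130,65,90,6); im[:540,400:790]=d
cv2.imwrite("pics/crop1.png",im)
E
```

```text
hole (np.float64(273.41625916870413), np.float64(297.50122249388755)) (np.float64(203.32558139534885), np.float64(232.3343023255814))
bush top [0.5041 0.1857 0.0428] 0.8474248510158197 plane40 [0.5054 0.1835 0.04  ] [0.5039 0.1861 0.04  ]
rim [0.543  0.0335 0.1409] 1.2102539378382358 [0.544  0.0323 0.14  ] [0.5425 0.0334 0.14  ]
flange ((271.5, 216.5), (39.0, 39.0), 90.0)
[0.5418 0.034  0.01  ] [0.0908 0.0908 0.0908 0.0897]
[[  8  53  92]
 [  8  53  92]
 [ 12  73  80]
 [ 14 124  64]
 [ 14 123 131]
 [ 14 123 131]
 [ 14 122 132]
 [135  19  54]
 [120  26  10]
 [120  28   9]
 [120  21  12]
 [135  36  14]
 [ 14 120 125]
 [  6  50 154]
 [  6  49 152]]
```

View pics/crop1.png

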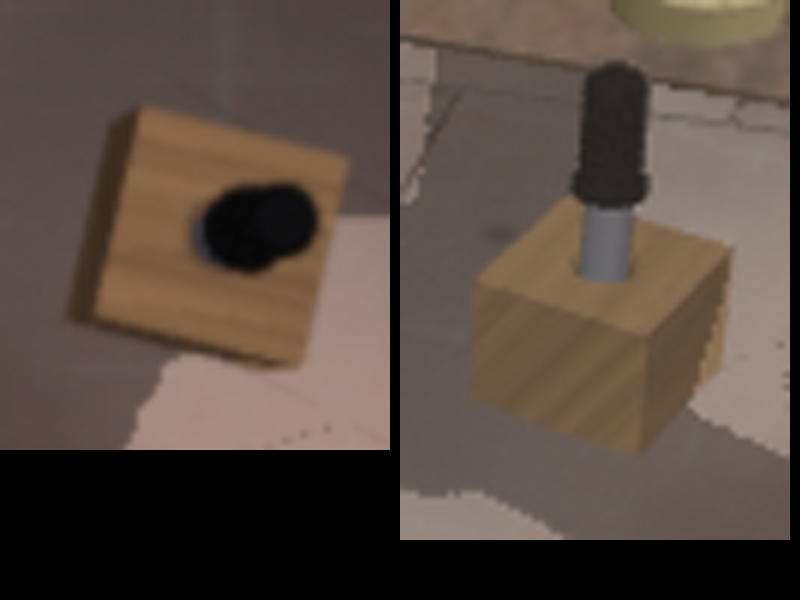

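```bash
python3 - <<'E'
from h import *
s=load("side0");t=load("top0")
np.set_printoptions(precision=4,suppress=True)
cv=lambda x,y,ox,oy:((x+.5)/6-.5+ox,(y+.5)/6-.5+oy)
us=cv(215,77,295,130);ut=cv(285,220,350,195)
P,e=tri(s,us,t,ut); print("rod top",P,e*1e3, plane(t,ut,.148),plane(s,us,.148))
C=np.array([plane(t,cv(*p,350,195),.06) for p in((142,107),(347,158),(300,368),(97,320))]); print(C,C.mean(0),np.linalg.norm(C-np.roll(C,1,0),axis=1))
C=np.array([plane(s,cv(x-400,y,295,130),.06) for x,y in((573,198),(733,245),(640,335),(475,282))]); print(C,C.mean(0),np.linalg.norm(C-np.roll(C,1,0),axis=1))
print("socket side",plane(s,cv(205,269,295,130),.06))
# bystanders on table
for n,us,ut in(("bolt",(229,213),(313,151)),("nut",(361,243),(307,284)),("reel",(186,245),(250,133))): print(n,plane(s,us,.01),plane(t,ut,.01))
from bench import r
o=r.get_obs(); R=cv2.Rodrigues(np.array(o["orientation"]))[0]; print(R)
print(o["tcp_pos"])
E
```

```text
rod top [ 0.4954 -0.2206  0.1481] 2.092871332715541 [ 0.4944 -0.2208  0.148 ] [ 0.4965 -0.2206  0.148 ]
[[ 0.543  -0.1927  0.06  ]
 [ 0.5232 -0.2692  0.06  ]
 [ 0.446  -0.2482  0.06  ]
 [ 0.4648 -0.1733  0.06  ]] [ 0.4943 -0.2209  0.06  ] [0.0806 0.0791 0.08   0.0772]
[[ 0.521  -0.2724  0.06  ]
 [ 0.4478 -0.2538  0.06  ]
 [ 0.4711 -0.1749  0.06  ]
 [ 0.5442 -0.1941  0.06  ]] [ 0.496  -0.2238  0.06  ] [0.0816 0.0756 0.0823 0.0755]
socket side [ 0.4952 -0.2194  0.06  ]
bolt [ 0.7002 -0.0602  0.01  ] [ 0.6968 -0.0652  0.01  ]
nut [ 0.3817 -0.0441  0.01  ] [ 0.3861 -0.0459  0.01  ]
reel [0.7445 0.0742 0.01  ] [0.7422 0.0844 0.01  ]
[[-0.9103 -0.0008  0.414 ]
 [-0.414   0.0015 -0.9103]
 [ 0.0001 -1.     -0.0017]]
[ 0.2792 -0.6139  0.2089]
```

```bash
cat >> h.py <<'E'
from scipy.spatial.transform import Rotation as Ro
def st(o):
    print("t %.2f"%o["clock"],"tcp",np.round(o["tcp_pos"],4),"F",np.round(o["contact_force"],2),"w %.4f"%o["grip_width"])
def to(o,p,jaw=(0,-1,0)):
    R=Ro.from_rotvec(o["orientation"]); z=np.array(jaw,float); y=np.array([0,0,-1.]); x=np.cross(y,z)
    T=Ro.from_matrix(np.c_[x,y,z]); rel=R.inv()*T
    print(p,"shift",np.round(R.inv().apply(np.array(p)-o["tcp_pos"])*1e3,1),"turn",np.round(np.degrees(rel.as_rotvec()),1))
E
python3 - <<'E'
from h import *; from bench import r
o=r.get_obs(); st(o); to(o,(.42,-.42,.24));to(o,(.52,-.2,.24))
E
```

```text
t 0.10 tcp [ 0.2792 -0.6139  0.2089] F [ 0.19 -0.01  0.16] w 0.0855
(0.42, -0.42, 0.24) shift [-208.5  -30.9 -118.3] turn [ 0.1 24.5  0. ]
(0.52, -0.2, 0.24) shift [-390.6  -30.7 -277.2] turn [ 0.1 24.5  0. ]
```

Request:
{"fn": "drive_tool", "kwargs": {
  "series": [
    [-42,-6,-24,0,5,0,50],
    [-84,-12,-48,0,10,0,50],
    [-125,-18,-71,0,15,0,50],
    [-167,-25,-95,0,20,0,50],
    [-208,-31,-118,0,24.5,0,50]
  ],
  "squeeze": 40
}}

```text
clock: 0.6
tcp_pos: [0.4204, -0.4185, 0.2401]
orientation: [-0.003, -2.221, 2.217]
contact_force: [0.9, -0.9, 0.3]
grip_width: 0.0497
```

```bash
python3 - <<'E'
from h import *; from bench import r
o=r.get_obs(); st(o); to(o,(.52,-.2,.24));to(o,(.54,0.03,.24));to(o,(.504,.186,.24))
E
```

```text
t 0.60 tcp [ 0.4204 -0.4185  0.2401] F [ 0.88 -0.88  0.27] w 0.0497
(0.52, -0.2, 0.24) shift [ -98.6    0.4 -218.9] turn [ 0.1 -0.2  0.1]
(0.54, 0.03, 0.24) shift [-117.7    0.8 -449. ] turn [ 0.1 -0.2  0.1]
(0.504, 0.186, 0.24) shift [ -81.     1.1 -604.8] turn [ 0.1 -0.2  0.1]
```

Request:
{"fn": "drive_tool", "kwargs": {
  "series": [
    [-20,0,-44,0,0,0,50],
    [-40,0,-88,0,0,0,50],
    [-60,0,-132,0,0,0,50],
    [-80,0,-176,0,0,0,50],
    [-100,0,-220,0,0,0,50]
  ]
}}

```text
clock: 1.1
tcp_pos: [0.5216, -0.197, 0.2402]
orientation: [-0.003, -2.221, 2.217]
contact_force: [1.2, -1.0, -0.4]
grip_width: 0.0497
```

Request:
{"fn": "drive_tool", "kwargs": {
  "series": [
    [-5,0,-48,0,0,0,50],
    [-10,0,-96,0,0,0,50],
    [-15,0,-144,0,0,0,50],
    [-18,0,-192,0,0,0,50],
    [-20,0,-240,0,0,0,50]
  ]
}}

```text
clock: 1.6
tcp_pos: [0.5423, 0.0448, 0.2404]
orientation: [-0.003, -2.22, 2.216]
contact_force: [0.8, 0.2, 0.3]
grip_width: 0.0501
```

```bash
python3 - <<'E'
from h import *; from bench import r
o=r.get_obs(); st(o); to(o,(.504,.186,.1));to(o,(.504,.186,.02))
E
```

```text
t 1.60 tcp [0.5423 0.0448 0.2404] F [0.79 0.17 0.33] w 0.0501
(0.504, 0.186, 0.1) shift [  38.6  140.7 -140.8] turn [ 0.1 -0.2  0.1]
(0.504, 0.186, 0.02) shift [  38.5  220.7 -140.7] turn [ 0.1 -0.2  0.1]
```

Request:
{"fn": "drive_tool", "kwargs": {
  "series": [
    [13,0,-47,0,0,0,50],
    [26,0,-94,0,0,0,50],
    [38.5,40,-140,0,0,0,50],
    [38.5,90,-140.8,0,0,0,50],
    [38.5,140,-140.8,0,0,0,50]
  ]
}}

```text
clock: 2.1
tcp_pos: [0.5038, 0.1887, 0.1087]
orientation: [0.0, 2.226, -2.217]
contact_force: [1.7, -0.5, -1.1]
grip_width: 0.0498
```

```bash
python3 - <<'E'
from h import *; from bench import r
o=r.get_obs(); st(o); to(o,(.504,.186,.05));to(o,(.504,.186,.02))
s=snap(r,"side","side1");t=snap(r,"top","top1")
im=np.zeros((600,800,3),np.uint8);a=crop(s,210,220,130,150,3);b=crop(t,150,170,130,130,3);im[:450,:390]=a;im[:390,400:790]=b;cv2.imwrite("pics/c1.png",im)
E
```

```text
t 2.10 tcp [0.5038 0.1887 0.1087] F [ 1.69 -0.47 -1.08] w 0.0498
(0.504, 0.186, 0.05) shift [-0.2 58.7  3. ] turn [ 0.2 -0.  -0. ]
(0.504, 0.186, 0.02) shift [-0.2 88.7  3.1] turn [ 0.2 -0.  -0. ]
```

View pics/c1.png

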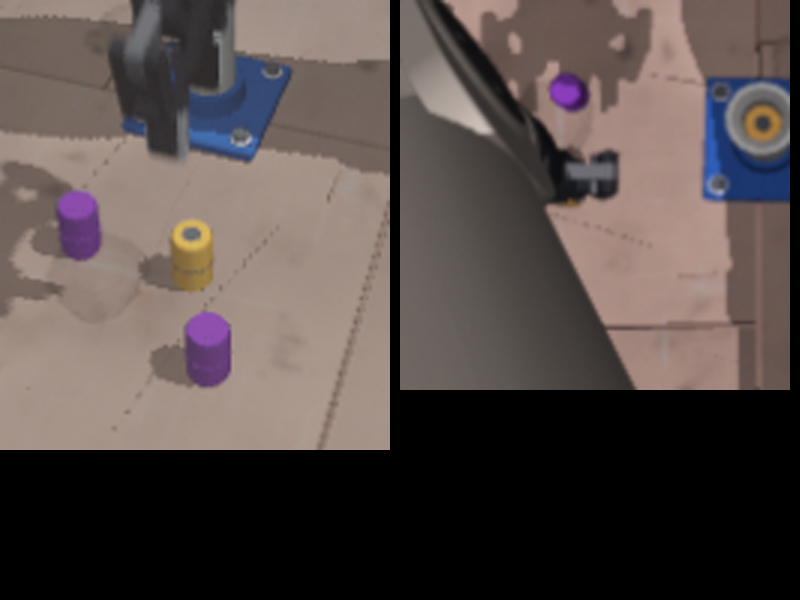

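The jaws stand straddling the line above the brass bush (side crop (192,255) below them) and clear of the purple ones. Going down.

Request:
{"fn": "drive_tool", "kwargs": {
  "series": [
    [0,30,3,0,0,0,50],
    [0,60,3,0,0,0,50],
    [0,80,3,0,0,0,50],
    [0,91,3,0,0,0,50],
    [0,91,3,0,0,0,50]
  ]
}}

```text
clock: 2.7
tcp_pos: [0.498, 0.1803, 0.0127]
orientation: [0.012, -2.208, 2.217]
contact_force: [0.4, -0.4, 0.6]
grip_width: 0.0501
```

```bash
python3 - <<'E'
from h import *; from bench import r
o=r.get_obs(); st(o); to(o,(.504,.186,.018))
s=snap(r,"side","side2")
cv2.imwrite("pics/c2.png",crop(s,210,220,130,150,4))
E
```

```text
t 2.70 tcp [0.498  0.1803 0.0127] F [ 0.39 -0.38  0.58] w 0.0501
(0.504, 0.186, 0.018) shift [-5.9 -5.4 -5.7] turn [-0.2 -0.2  0.8]
```

View pics/c2.png

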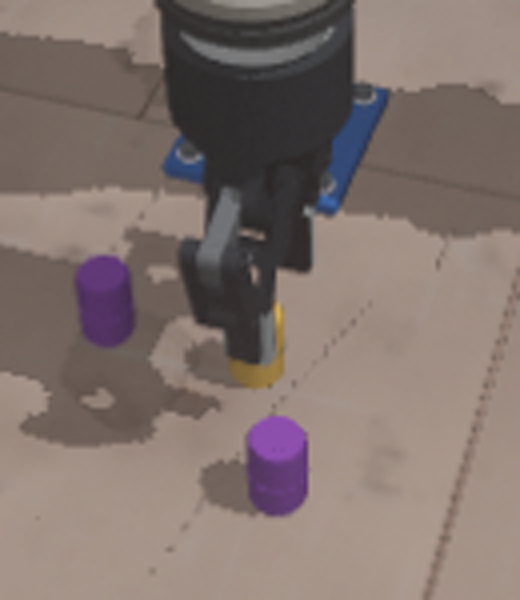

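The jaws straddle the brass bush; the arm sits about 6 mm off target, so I correct before closing.

Request:
{"fn": "drive_tool", "kwargs": {
  "series": [
    [-6,-6,-6,0,0,0.8,50],
    [-6,-6,-6,0,0,0.8,50],
    [-6,-6,-6,0,0,0.8,50]
  ]
}}

```text
clock: 3.05
tcp_pos: [0.5057, 0.1875, 0.0208]
orientation: [0.007, 2.219, -2.223]
contact_force: [0.6, -0.2, 0.5]
grip_width: 0.0502
```

```bash
python3 - <<'E'
from h import *; from bench import r
o=r.get_obs(); st(o); to(o,(.504,.186,.018)); print(o["qvel"])
E
```

```text
t 3.05 tcp [0.5057 0.1875 0.0208] F [ 0.65 -0.2   0.48] w 0.0502
(0.504, 0.186, 0.018) shift [1.7 2.8 1.5] turn [-0.1 -0.2 -0.2]
[ 0.0053256   0.01207439  0.00547833  0.01625994  0.0023527  -0.00104858
  0.00124689]
```

Request:
{"fn": "drive_tool", "kwargs": {
  "series": [
    [1.5,2,1.5,0,0,0,50],
    [1.5,2,1.5,0,0,0,24],
    [1.5,2,1.5,0,0,0,20],
    [1.5,2,1.5,0,0,0,20],
    [1.5,2,1.5,0,0,0,20]
  ]
}}

```text
clock: 3.55
tcp_pos: [0.5042, 0.186, 0.0188]
orientation: [0.007, 2.219, -2.223]
contact_force: [-0.2, 0.7, 0.4]
grip_width: 0.0198
```

```bash
python3 - <<'E'
from h import *; from bench import r
o=r.get_obs(); st(o); to(o,(.504,.186,.018)); print(o["qvel"])
E
```

```text
t 3.55 tcp [0.5042 0.186  0.0188] F [-0.19  0.75  0.39] w 0.0198
(0.504, 0.186, 0.018) shift [ 0.2  0.8 -0. ] turn [-0.1 -0.2 -0.2]
[ 0.00029279  0.00076748  0.00057509 -0.00138436 -0.00033896 -0.00166543
  0.00176622]
```

Opening 19.8 mm is less than 26 mm: something is wrong, so I look.

```bash
python3 - <<'E'
from h import *; from bench import r
s=snap(r,"side","side3"); t=snap(r,"top","top3")
im=np.zeros((600,800,3),np.uint8);a=crop(s,230,240,80,120,5);b=crop(t,150,170,130,130,3);im[:600,:400]=a;im[:390,405:795]=b;cv2.imwrite("pics/c3.png",im)
E
```

```text
(no output)
```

View pics/c3.png

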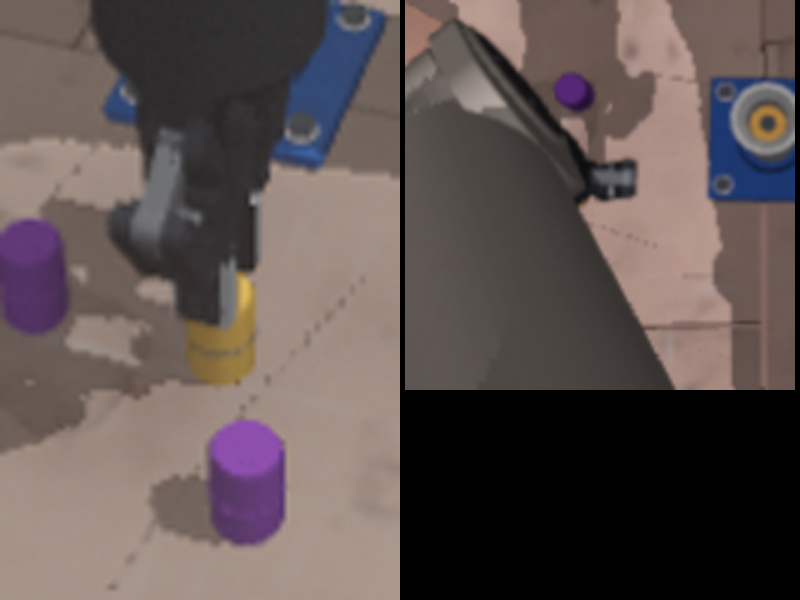

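The near finger lies against the bush, centred on it. I check whether the reading just equals the commanded 20, by commanding it further shut.

Request:
{"fn": "drive_tool", "kwargs": {
  "series": [
    [0,0,0,0,0,0,10],
    [0,0,0,0,0,0,10]
  ]
}}

```text
clock: 3.85
tcp_pos: [0.5052, 0.188, 0.0198]
orientation: [0.009, 2.22, -2.219]
contact_force: [-0.6, 1.8, 6.1]
grip_width: 0.01
```

```bash
python3 - <<'E'
from h import *; from bench import r
s=snap(r,"side","side4"); t=snap(r,"top","top4"); st(r.get_obs())
im=np.zeros((600,800,3),np.uint8);a=crop(s,230,240,80,120,5);b=crop(t,150,170,130,130,3);im[:600,:400]=a;im[:390,405:795]=b;cv2.imwrite("pics/c4.png",im)
E
```

```text
t 3.95 tcp [0.5052 0.1879 0.0198] F [-0.72  2.52  7.39] w 0.0101
```

View pics/c4.png

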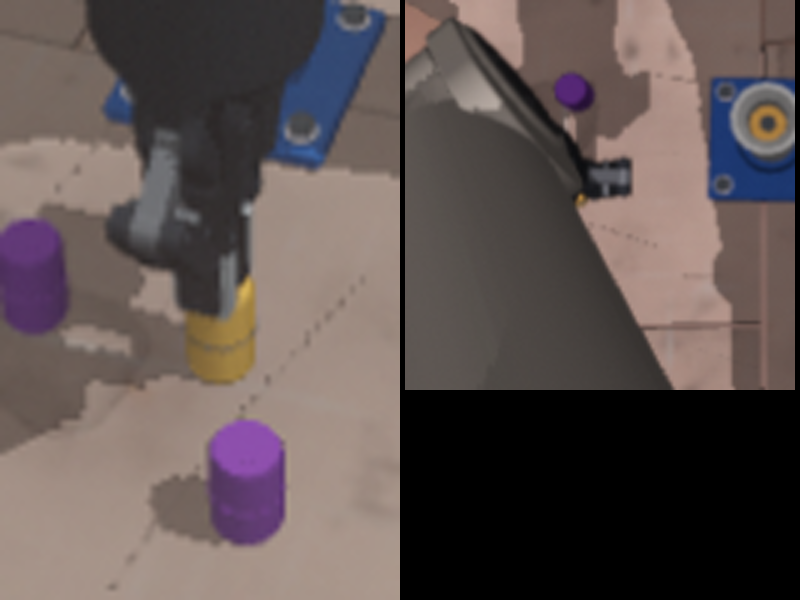

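```bash
python3 - <<'E'
from h import *; from bench import r
o=r.get_obs();s=load("side4");t=load("top4");R=Ro.from_rotvec(o["orientation"]).as_matrix();p=np.array(o["tcp_pos"])
print(R.round(3))
a=s["frame"].copy();b=t["frame"].copy()
A=crop(s,230,220,80,120,5);B=crop(t,180,190,65,65,6)
def mark(P,c):
    u=proj(s,P);v=proj(t,P)
    cv2.circle(A,tuple(int(x) for x in ((u[0]+.5-230)*5,(u[1]+.5-220)*5)),3,c,-1)
    cv2.circle(B,tuple(int(x) for x in ((v[0]+.5-180)*6,(v[1]+.5-190)*6)),3,c,-1); print(P.round(3),u.round(1),v.round(1))
for k,c in((0,(0,0,255)),(.02,(0,255,0)),(.04,(255,0,0)),(.073,(255,0,255))): mark(p-R[:,1]*k,c)
im=np.zeros((600,800,3),np.uint8);im[:600,:400]=A;im[:390,405:795]=B;cv2.imwrite("pics/c5.png",im)
E
```

```text
[[-1.     0.006 -0.002]
 [ 0.002  0.    -1.   ]
 [-0.006 -1.    -0.001]]
[0.505 0.188 0.02 ] [273.  306.7] [204.2 232.4]
[0.505 0.188 0.04 ] [272.8 299.4] [202.6 231.8]
[0.505 0.188 0.06 ] [272.6 291.8] [200.9 231.2]
[0.505 0.188 0.093] [272.2 278.7] [198.  230.2]
```

View pics/c5.png

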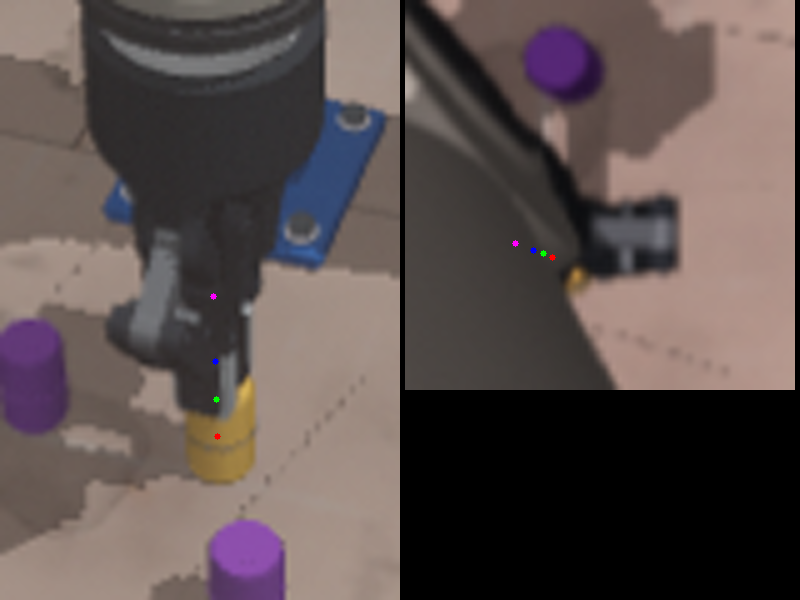

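```bash
python3 - <<'E'
from h import *
for n,uv,ys in(("side4",(277,302.8),(.193,.2)),("side4",(270,302.5),(.193,.205)),("side3",(277,304.5),(.196,.206)),("side2",(275,309.5),(.207,.215))):
    f=load(n);c,d=ray(f,uv)
    for y in ys: print(n,uv,(c+d*(y-c[1])/d[1]).round(4))
im=crop(load("side3"),250,270,50,60,8);im2=crop(load("side4"),250,270,50,60,8)
cv2.imwrite("pics/c6.png",np.hstack([im,im2]))
E
```

```text
side4 (277, 302.8) [0.4955 0.193  0.0397]
side4 (277, 302.8) [0.493  0.2    0.0483]
side4 (270, 302.5) [0.5087 0.193  0.0359]
side4 (270, 302.5) [0.5041 0.205  0.0509]
side3 (277, 304.5) [0.4945 0.196  0.0388]
side3 (277, 304.5) [0.491  0.206  0.0513]
side2 (275, 309.5) [0.4946 0.207  0.0378]
side2 (275, 309.5) [0.4917 0.215  0.0481]
```

View pics/c6.png

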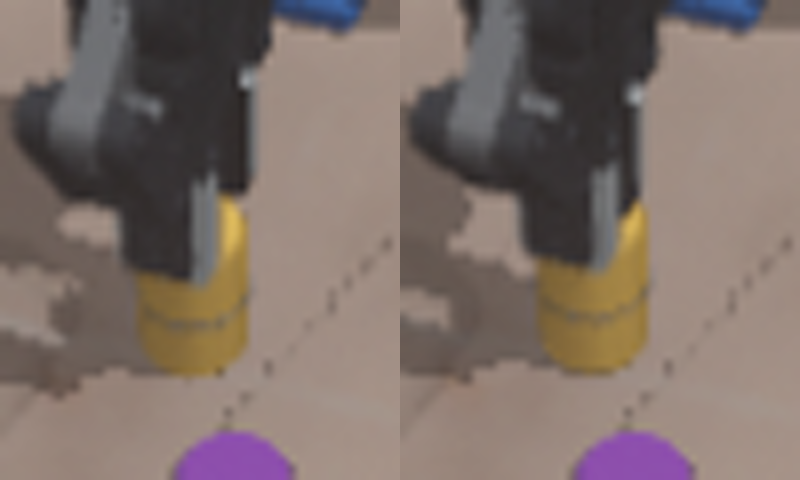

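The image says the fingertips really end near z ≈ 0.039 m while the TCP reads 0.020 (and they press on the bush's top at 7 N): the tips stand about 20 mm behind the reported TCP. I back off, reopen and recheck.

Request:
{"fn": "drive_tool", "kwargs": {
  "series": [
    [0,-15,1,0,0,0,20],
    [0,-30,2,0,0,0,50],
    [0,-30,2,0,0,0,50],
    [0,-30,2,0,0,0,50]
  ]
}}

```text
clock: 4.35
tcp_pos: [0.5055, 0.1857, 0.0507]
orientation: [0.011, 2.22, -2.218]
contact_force: [-0.1, -0.7, -0.5]
grip_width: 0.0501
```

```bash
python3 - <<'E'
from h import *; from bench import r
s=snap(r,"side","side5"); o=r.get_obs();st(o); to(o,(.504,.186,.0))
cv2.imwrite("pics/c7.png",crop(s,230,240,80,110,5))
hsv=cv2.cvtColor(s["frame"],cv2.COLOR_BGR2HSV);m=cv2.inRange(hsv,(18,110,70),(35,255,255))[285:330,255:295]
ys,xs=np.where(m);print(xs.min()+255,xs.max()+255,ys.min()+285,ys.max()+285)
E
```

```text
t 4.40 tcp [0.5051 0.1855 0.0501] F [ 0.15  0.52 -0.28] w 0.0500
(0.504, 0.186, 0.0) shift [ 1.4 50.1 -0.4] turn [ 0.  -0.1 -0.4]
267 280 294 316
```

View pics/c7.png

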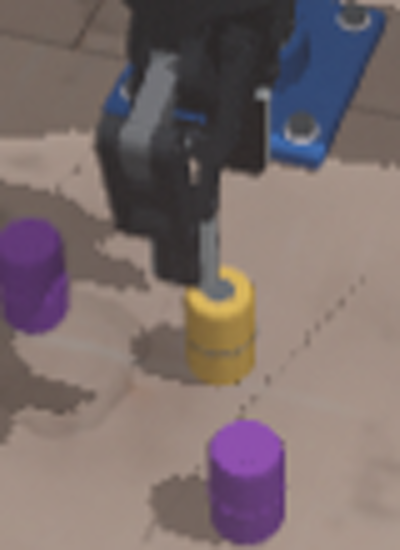

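The bush stands unmoved (mask 267–280 × 294–316, as before). I go down 20 mm lower than before, slowly.

Request:
{"fn": "drive_tool", "kwargs": {
  "series": [
    [1,15,0,0,0,0,50],
    [1,30,0,0,0,-0.4,50],
    [1,40,0,0,0,-0.4,50],
    [1,46,0,0,0,-0.4,50],
    [1,46,0,0,0,-0.4,50]
  ]
}}

```text
clock: 4.9
tcp_pos: [0.5036, 0.1853, 0.0028]
orientation: [0.001, -2.218, 2.219]
contact_force: [0.1, -0.4, -0.8]
grip_width: 0.0497
```

```bash
python3 - <<'E'
from h import *; from bench import r
s=snap(r,"side","side6"); o=r.get_obs();st(o); to(o,(.504,.186,.0))
cv2.imwrite("pics/c8.png",crop(s,230,240,80,110,5))
E
```

```text
t 4.95 tcp [0.504  0.1855 0.0035] F [ 0.35 -0.21  0.25] w 0.0498
(0.504, 0.186, 0.0) shift [ 0.   3.5 -0.5] turn [ 0.  -0.1  0.1]
```

View pics/c8.png

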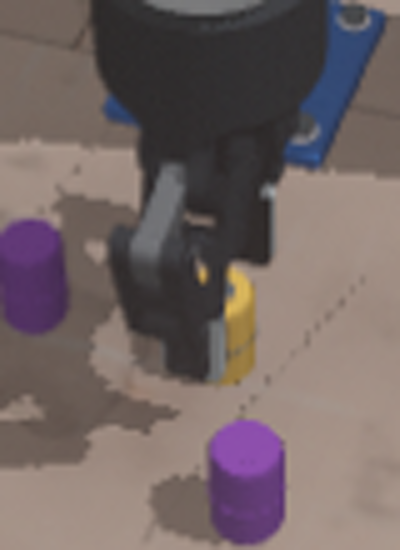

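Request:
{"fn": "drive_tool", "kwargs": {
  "series": [
    [0,4,-0.5,0,0,0,40],
    [0,5,-0.5,0,0,0,20],
    [0,5,-0.5,0,0,0,10],
    [0,5,-0.5,0,0,0,10],
    [0,5,-0.5,0,0,0,10]
  ],
  "squeeze": 40
}}

```text
clock: 5.45
tcp_pos: [0.5041, 0.186, -0.0013]
orientation: [-0.001, -2.22, 2.219]
contact_force: [0.8, -0.1, 0.3]
grip_width: 0.0243
```

```bash
python3 - <<'E'
from h import *; from bench import r
s=snap(r,"side","side7"); o=r.get_obs();st(o); to(o,(.504,.186,.0))
cv2.imwrite("pics/c9.png",crop(s,230,240,80,110,5))
E
```

```text
t 5.50 tcp [ 0.5041  0.186  -0.0013] F [ 0.76 -0.18  1.  ] w 0.0243
(0.504, 0.186, 0.0) shift [ 0.1 -1.3  0. ] turn [ 0.  -0.1  0.1]
```

View pics/c9.png

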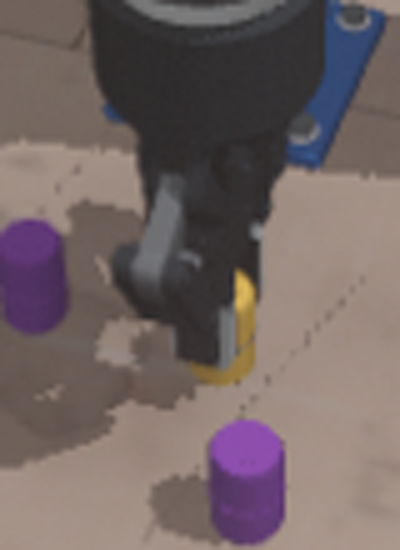

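```bash
python3 - <<'E'
from h import *
f=load("side7")
for uv in((276,312.3),(270,312)):
    c,d=ray(f,uv)
    for y in(.199,.208): print((c+d*(y-c[1])/d[1]).round(4))
E
```

```text
[0.4958 0.199  0.0205]
[0.4926 0.208  0.0322]
[0.5072 0.199  0.0171]
[0.5038 0.208  0.0289]
```

Grip is firm (24.3 mm reading on the object), tips about 19 mm above the bush's underside. Lifting and heading for the tube.

Request:
{"fn": "drive_tool", "kwargs": {
  "series": [
    [0,-30,0,0,0,0,10],
    [0,-75,0,0,0,0,10],
    [0,-120,0,0,0,0,10],
    [0,-160,0,0,0,0,10],
    [0,-190,0,0,0,0,10]
  ]
}}

```text
clock: 6.0
tcp_pos: [0.5049, 0.1863, 0.1915]
orientation: [-0.003, -2.222, 2.22]
contact_force: [0.4, -0.2, -1.7]
grip_width: 0.0245
```

Request:
{"fn": "drive_tool", "kwargs": {
  "series": [
    [-9,0,36,0,0,0,10],
    [-18,0,72,0,0,0,10],
    [-28,0,110,0,0,0,10],
    [-36,0,140,0,0,0,10],
    [-39,0,152.5,0,0,0,10]
  ]
}}

```text
clock: 6.5
tcp_pos: [0.5438, 0.0297, 0.1912]
orientation: [-0.008, -2.218, 2.219]
contact_force: [-0.5, 0.1, -1.1]
grip_width: 0.0247
```

```bash
python3 - <<'E'
from h import *; from bench import r
o=r.get_obs();st(o); to(o,(.543,.0335,.16))
E
```

```text
t 6.50 tcp [0.5438 0.0297 0.1912] F [-0.55  0.08 -1.1 ] w 0.0247
(0.543, 0.0335, 0.16) shift [ 0.8 31.2 -3.8] turn [-0.  -0.4 -0. ]
```

Request:
{"fn": "drive_tool", "kwargs": {
  "series": [
    [0.8,10,-3.8,0,0,0,10],
    [0.8,25,-3.8,0,0,0,10],
    [0.8,31,-3.8,0,0,0,10],
    [0.8,31,-3.8,0,0,0,10]
  ]
}}

```text
clock: 6.9
tcp_pos: [0.5417, 0.0352, 0.1588]
orientation: [-0.003, -2.218, 2.218]
contact_force: [-0.9, 0.1, -1.3]
grip_width: 0.0243
```

```bash
python3 - <<'E'
from h import *; from bench import r
s=snap(r,"side","side8");t=snap(r,"top","top8"); o=r.get_obs();st(o); to(o,(.543,.0335,.128))
im=np.zeros((600,800,3),np.uint8);im[:600,:400]=crop(s,240,130,80,120,5);im[:390,405:795]=crop(t,240,180,65,65,6);cv2.imwrite("pics/c10.png",im)
E
```

```text
t 7.00 tcp [0.5428 0.0347 0.1601] F [-0.14 -0.39 -1.61] w 0.0240
(0.543, 0.0335, 0.128) shift [-0.2 32.1  1.2] turn [-0.  -0.3 -0. ]
```

View pics/c10.png

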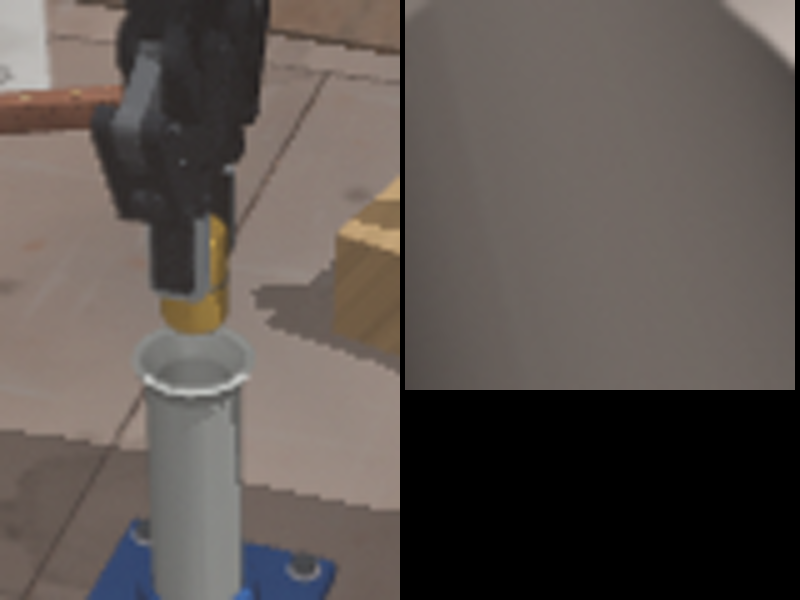

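The bush (side crop x≈196) hangs centred above the mouth (rim centre x≈196). Lowering.

Request:
{"fn": "drive_tool", "kwargs": {
  "series": [
    [0,10,1.2,0,0,0,10],
    [0,18,1.2,0,0,0,10],
    [0,26,1.2,0,0,0,10],
    [0,32,1.2,0,0,0,10],
    [0,32,1.2,0,0,0,10]
  ]
}}

```text
clock: 7.5
tcp_pos: [0.5421, 0.0334, 0.127]
orientation: [-0.004, -2.218, 2.218]
contact_force: [-0.2, -0.2, -1.2]
grip_width: 0.0243
```

```bash
python3 - <<'E'
from h import *; from bench import r
s=snap(r,"side","side9"); o=r.get_obs();st(o); to(o,(.543,.0335,.128))
cv2.imwrite("pics/c11.png",crop(s,240,130,80,120,5))
E
```

```text
t 7.55 tcp [0.5425 0.0334 0.1276] F [-0.36  0.24 -1.77] w 0.0245
(0.543, 0.0335, 0.128) shift [-0.5 -0.4 -0.1] turn [-0.  -0.3  0. ]
```

View pics/c11.png

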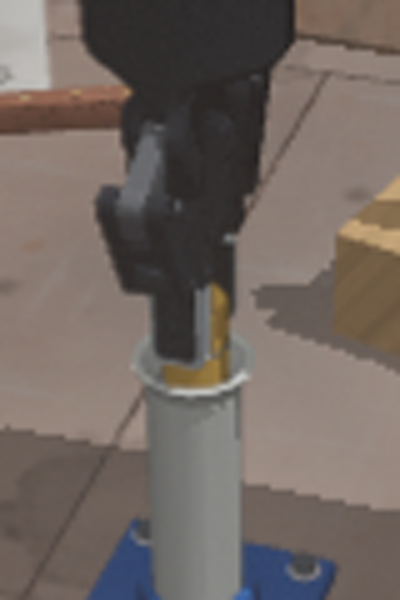

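The bush's lower end is in the taper with no contact force. 3 mm more, then release.

Request:
{"fn": "drive_tool", "kwargs": {
  "series": [
    [0,3,0,0,0,0,10],
    [0,3,0,0,0,0,10],
    [0,3,0,0,0,0,45],
    [0,0,0,0,0,0,50],
    [0,0,0,0,0,0,50]
  ]
}}

```text
clock: 8.05
tcp_pos: [0.5431, 0.0335, 0.1283]
orientation: [-0.007, -2.219, 2.219]
contact_force: [-0.4, 0.1, 0.2]
grip_width: 0.0499
```

```bash
python3 - <<'E'
from h import *; from bench import r
s=snap(r,"side","side10"); o=r.get_obs();st(o); to(o,(.543,.0335,.128))
cv2.imwrite("pics/c12.png",crop(s,240,130,80,120,5))
E
```

```text
t 8.10 tcp [0.5429 0.0335 0.1282] F [-0.33  0.57  1.07] w 0.0499
(0.543, 0.0335, 0.128) shift [-0.1  0.2  0. ] turn [ 0.  -0.3 -0. ]
```

View pics/c12.png

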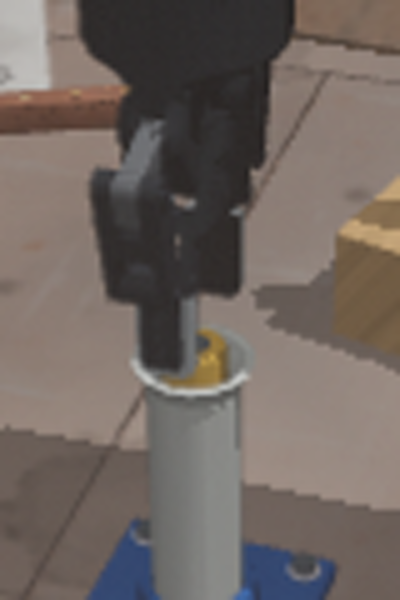

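The bush has dropped; its top shows inside the mouth at side crop (205,345). I raise and measure it.

Request:
{"fn": "drive_tool", "kwargs": {
  "series": [
    [0,-40,0,0,0,0,50],
    [0,-80,0,0,0,0,50],
    [-10,-90,45,0,0,0,50],
    [-10,-90,95,0,0,0,50],
    [-10,-90,140,0,0,0,50]
  ]
}}

```text
clock: 8.6
tcp_pos: [0.5526, -0.1086, 0.2192]
orientation: [-0.008, -2.219, 2.221]
contact_force: [0.7, 0.5, -0.5]
grip_width: 0.0501
```

```bash
python3 - <<'E'
from h import *; from bench import r
s=snap(r,"side","side11");t=snap(r,"top","top11"); o=r.get_obs();st(o)
im=np.zeros((600,800,3),np.uint8);im[:600,:400]=crop(s,255,180,50,75,8);im[:390,405:795]=crop(t,250,190,39,39,10);cv2.imwrite("pics/c13.png",im)
E
```

```text
t 8.70 tcp [ 0.5513 -0.115   0.2183] F [0.05 0.13 0.29] w 0.0499
```

View pics/c13.png

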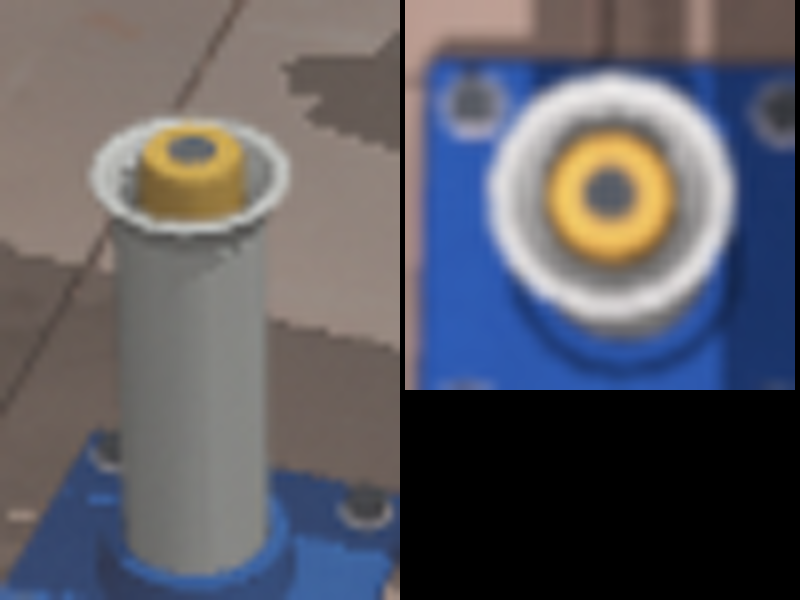

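```bash
python3 - <<'E'
from h import *
s=load("side11");t=load("top11")
us=((190+.5)/8-.5+255,(150+.5)/8-.5+180);ut=((610-405+.5)/10-.5+250,(193.5)/10-.5+190)
print(us,ut,tri(s,us,t,ut))
ut2=((612-405+.5)/10-.5+250,(194.5)/10-.5+190);us2=((190.5)/8-.5+255,(175.5)/8-.5+180); print("rim",tri(s,us2,t,ut2))
E
```

```text
(278.3125, 198.3125) (270.05, 208.85) (array([0.54261247, 0.03360629, 0.14811819]), np.float64(0.0012275730877838017))
rim (array([0.54309966, 0.03334819, 0.14050968]), np.float64(0.000689396350203731))
```

Loose bush's top measures z = 0.148 (rim 0.1405), xy within 1 mm of the axis: it rests on the stuck one whose top is then ~32 mm down, as allowed. Now the rod.

```bash
python3 - <<'E'
from h import *; from bench import r
o=r.get_obs();st(o);to(o,(.4952,-.2206,.2))
E
```

```text
t 8.70 tcp [ 0.5513 -0.115   0.2183] F [0.05 0.13 0.29] w 0.0499
(0.4952, -0.2206, 0.2) shift [ 54.4  18.7 106.4] turn [-0.2 -0.9 -0. ]
```

Request:
{"fn": "drive_tool", "kwargs": {
  "series": [
    [18,5,35,0,-0.9,0,60],
    [36,10,70,0,-0.9,0,60],
    [54,18,106,-0.2,-0.9,0,60],
    [54,18,106,-0.2,-0.9,0,60],
    [54,18,106,-0.2,-0.9,0,60]
  ]
}}

```text
clock: 9.2
tcp_pos: [0.4951, -0.2208, 0.2007]
orientation: [-0.004, -2.22, 2.22]
contact_force: [0.2, 0.4, 0.3]
grip_width: 0.0599
```

```bash
python3 - <<'E'
from h import *; from bench import r
s=snap(r,"side","side12");t=snap(r,"top","top12");o=r.get_obs();st(o);to(o,(.4952,-.2206,.088))
im=np.zeros((600,800,3),np.uint8);im[:600,:400]=crop(s,290,80,80,120,5);im[:390,405:795]=crop(t,350,200,65,65,6);cv2.imwrite("pics/c14.png",im)
E
```

```text
t 9.30 tcp [ 0.4964 -0.2189  0.201 ] F [0.56 0.07 0.32] w 0.0598
(0.4952, -0.2206, 0.088) shift [  1.3 113.    1.7] turn [ 0.   0.1 -0.1]
```

View pics/c14.png

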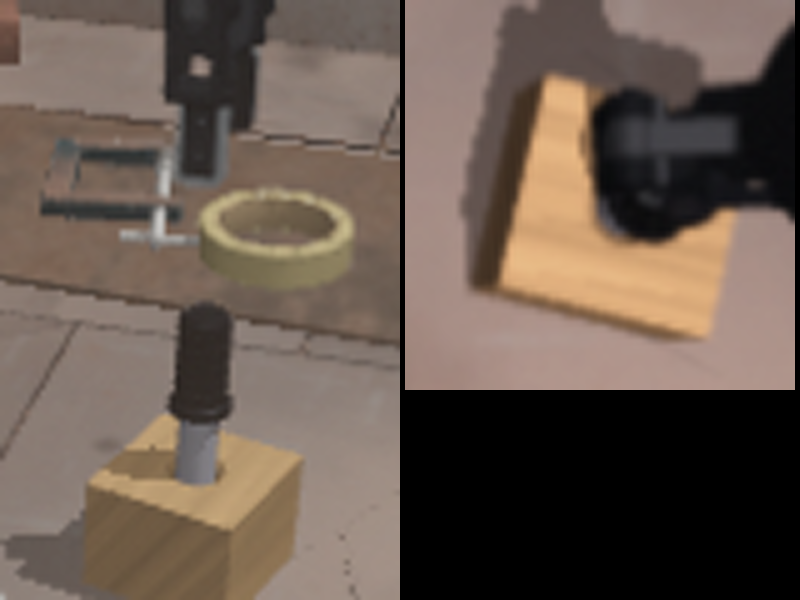

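The rod stands below the open jaws (side crop (203,340)), centred laterally; the block is now well lit and empty around. Going down on the handle.

Request:
{"fn": "drive_tool", "kwargs": {
  "series": [
    [1,35,1.5,0,0,0,60],
    [1,70,1.5,0,0,0,60],
    [1,95,1.5,0,0,0,60],
    [1,112,1.5,0,0,0,60],
    [1,112,1.5,0,0,0,60]
  ]
}}

```text
clock: 9.8
tcp_pos: [0.4948, -0.2179, 0.0869]
orientation: [-0.007, 2.223, -2.218]
contact_force: [-0.5, 0.7, -0.4]
grip_width: 0.0601
```

Request:
{"fn": "drive_tool", "kwargs": {
  "series": [
    [0,0,0,0,0,0,60],
    [0,0,0,0,0,0,60]
  ]
}}

```text
clock: 10.0
tcp_pos: [0.496, -0.2172, 0.0879]
orientation: [-0.007, 2.222, -2.217]
contact_force: [0.1, 0.2, -0.1]
grip_width: 0.0599
```

```bash
python3 - <<'E'
from h import *; from bench import r
s=snap(r,"side","side13");o=r.get_obs();st(o);to(o,(.4952,-.2206,.088))
cv2.imwrite("pics/c15.png",crop(s,290,90,80,110,5))
E
```

```text
t 10.05 tcp [ 0.4959 -0.2176  0.088 ] F [ 0.38 -0.33  0.84] w 0.0605
(0.4952, -0.2206, 0.088) shift [0.8 0.  3. ] turn [0.1 0.3 0. ]
```

View pics/c15.png

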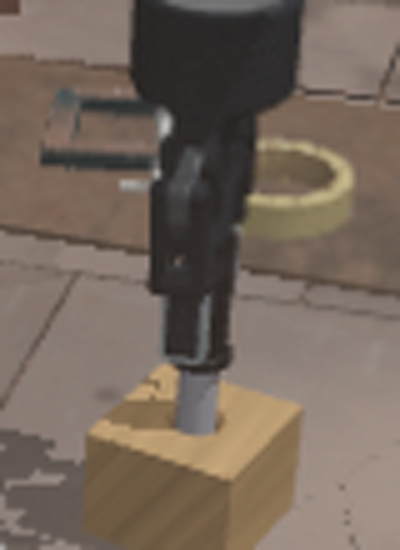

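Jaws straddle the handle just above the collar (collar at crop (205,360)). Centring 3 mm and closing.

Request:
{"fn": "drive_tool", "kwargs": {
  "series": [
    [0.7,-1,3,0.1,0.3,0,60],
    [0.7,-1,3,0.1,0.3,0,35],
    [0.7,-1,3,0.1,0.3,0,10],
    [0.7,-1,3,0.1,0.3,0,10],
    [0.7,-1,3,0.1,0.3,0,10]
  ],
  "squeeze": 90
}}

```text
clock: 10.55
tcp_pos: [0.4957, -0.221, 0.0897]
orientation: [-0.001, -2.221, 2.222]
contact_force: [-0.9, -0.1, 5.6]
grip_width: 0.0243
```

```bash
python3 - <<'E'
from h import *; from bench import r
s=snap(r,"side","side14");o=r.get_obs();st(o);to(o,(.4952,-.2206,.089));print(o["moment"])
cv2.imwrite("pics/c16.png",crop(s,290,90,80,110,5))
E
```

```text
t 10.60 tcp [ 0.4956 -0.221   0.0897] F [-1.25 -1.04  6.23] w 0.0241
(0.4952, -0.2206, 0.089) shift [ 0.4  0.7 -0.4] turn [-0. -0. -0.]
[-0.04258239  0.19747935 -0.02805416]
```

View pics/c16.png

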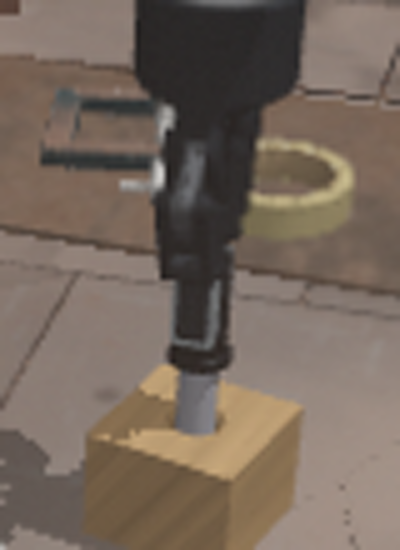

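Request:
{"fn": "drive_tool", "kwargs": {
  "series": [
    [0,-8,0,0,0,0,10],
    [0,-18,0,0,0,0,10],
    [0,-30,0,0,0,0,10],
    [0,-45,0,0,0,0,10],
    [0,-62,0,0,0,0,10]
  ]
}}

```text
clock: 11.1
tcp_pos: [0.4953, -0.2208, 0.1528]
orientation: [-0.0, -2.221, 2.222]
contact_force: [-0.3, -0.3, -3.0]
grip_width: 0.0239
```

Request:
{"fn": "drive_tool", "kwargs": {
  "series": [
    [0,-25,0,0,0,0,10],
    [0,-60,0,0,0,0,10],
    [0,-90,0,0,0,0,10],
    [0,-110,0,0,0,0,10],
    [0,-115,0,0,0,0,10]
  ]
}}

```text
clock: 11.6
tcp_pos: [0.4966, -0.2211, 0.2712]
orientation: [0.006, 2.217, -2.221]
contact_force: [0.4, 0.2, -2.3]
grip_width: 0.0236
```

```bash
python3 - <<'E'
from h import *; from bench import r
s=snap(r,"side","side15");t=snap(r,"top","top15");o=r.get_obs();st(o);to(o,(.543,.0335,.265))
im=np.zeros((600,800,3),np.uint8);im[:600,:400]=crop(s,290,70,80,120,5);im[:390,405:795]=crop(t,350,200,65,65,6);cv2.imwrite("pics/c17.png",im)
E
```

```text
t 11.70 tcp [ 0.4956 -0.2208  0.2686] F [-0.52  0.1  -2.73] w 0.0243
(0.543, 0.0335, 0.265) shift [ -47.3    3.4 -254.3] turn [-0.  -0.  -0.1]
```

View pics/c17.png

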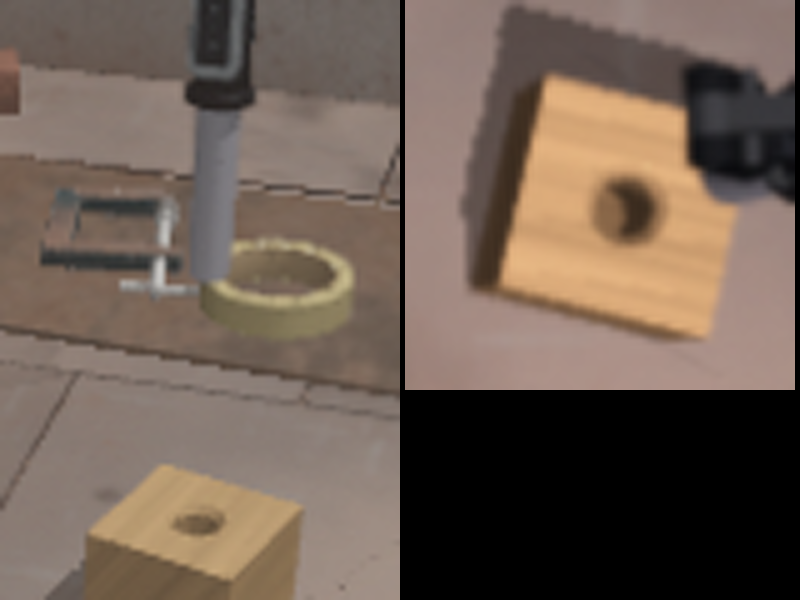

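```bash
python3 - <<'E'
from h import *
s=load("side15");t=load("top15")
us=(199.5/5-.5+290,521.5/5-.5+70);ut=((628-405.5+.5)/6-.5+350,211.5/6-.5+200)
print("socket",tri(s,us,t,ut),plane(s,us,.06),plane(t,ut,.06))
# rod expected axis with TCP
for z in(.189,.2,.23,.26): 
    u=proj(s,(.4956,-.2208,z)); print(z,(u+.5-[290,70])*5)
E
```

```text
socket (array([ 0.49343423, -0.22054807,  0.06142187]), np.float64(0.0008872610152631482)) [ 0.49428852 -0.22276096  0.06      ] [ 0.49308425 -0.22097134  0.06      ]
0.189 [211.55059168 285.21131595]
0.2 [212.94588847 263.25227258]
0.23 [216.81157874 201.93066287]
0.26 [220.76478376 138.45332226]
```

The rod hangs straight in the jaws; the empty socket is at (0.4935, -0.221), consistent with the grip position. To the tube now.

Request:
{"fn": "drive_tool", "kwargs": {
  "series": [
    [-9,0,-48,0,0,0,10],
    [-18,0,-97,0,0,0,10],
    [-27,0,-145,0,0,0,10],
    [-36,0,-192,0,0,0,10],
    [-44,0,-235,0,0,0,10]
  ]
}}

```text
clock: 12.2
tcp_pos: [0.5386, 0.0166, 0.2668]
orientation: [0.002, -2.22, 2.222]
contact_force: [1.5, 0.6, -2.1]
grip_width: 0.024
```

Request:
{"fn": "drive_tool", "kwargs": {
  "series": [
    [-3,3,-16,0,0,0,10],
    [-3,3,-19,0,0,0,10],
    [-3,3,-19,0,0,0,10]
  ]
}}

```text
clock: 12.5
tcp_pos: [0.5407, 0.0355, 0.2623]
orientation: [0.006, -2.219, 2.222]
contact_force: [0.5, -0.3, -2.1]
grip_width: 0.0242
```

```bash
python3 - <<'E'
from h import *; from bench import r
s=snap(r,"side","side16");o=r.get_obs();st(o);to(o,(.543,.0335,.25))
cv2.imwrite("pics/c18.png",crop(s,240,110,80,120,5))
E
```

```text
t 12.55 tcp [0.5409 0.0342 0.2627] F [-0.71  0.45 -2.3 ] w 0.0237
(0.543, 0.0335, 0.25) shift [-2.1 12.7  0.7] turn [-0.1 -0.   0.2]
```

View pics/c18.png

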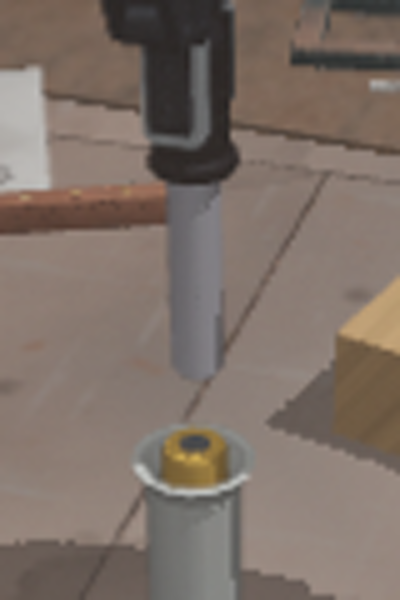

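Foot (crop x≈196) is over the bush (x≈196). Lowering to just above it, then pressing in small steps.

Request:
{"fn": "drive_tool", "kwargs": {
  "series": [
    [-2,8,0.7,0,0,0,10],
    [-2,16,0.7,0,0,0,10],
    [-2,22,0.7,0,0,0,10],
    [-2,26,0.7,0,0,0,10],
    [-2,26,0.7,0,0,0,10]
  ]
}}

```text
clock: 13.05
tcp_pos: [0.5423, 0.0332, 0.2358]
orientation: [0.005, -2.217, 2.221]
contact_force: [-0.4, -0.4, -2.2]
grip_width: 0.0244
```

```bash
python3 - <<'E'
from h import *; from bench import r
o=r.get_obs();st(o);to(o,(.543,.0335,.22))
E
```

```text
t 13.05 tcp [0.5423 0.0332 0.2358] F [-0.42 -0.4  -2.22] w 0.0244
(0.543, 0.0335, 0.22) shift [-0.7 15.8 -0.3] turn [-0.1 -0.   0.3]
```

Request:
{"fn": "drive_tool", "kwargs": {
  "series": [
    [-0.7,2,-0.3,0,0,0.3,10],
    [-0.7,4,-0.3,0,0,0.3,10],
    [-0.7,6,-0.3,0,0,0.3,10],
    [-0.7,8,-0.3,0,0,0.3,10],
    [-0.7,10,-0.3,0,0,0.3,10]
  ]
}}

```text
clock: 13.55
tcp_pos: [0.5431, 0.0336, 0.2258]
orientation: [0.001, 2.22, -2.223]
contact_force: [0.6, 0.1, 2.0]
grip_width: 0.024
```

Request:
{"fn": "drive_tool", "kwargs": {
  "series": [
    [0,1,0,0,0,0,10],
    [0,2,0,0,0,0,10],
    [0,3,0,0,0,0,10],
    [0,4,0,0,0,0,10],
    [0,5,0,0,0,0,10]
  ]
}}

```text
clock: 14.05
tcp_pos: [0.5433, 0.0336, 0.2209]
orientation: [0.002, 2.219, -2.223]
contact_force: [0.1, -0.4, 1.6]
grip_width: 0.0238
```

Contact at TCP z≈0.227 (foot ≈0.148, as measured), and it slides with ≈4 N. Continuing toward the earliest possible stop (TCP≈0.190).

Request:
{"fn": "drive_tool", "kwargs": {
  "series": [
    [0,2,0,0,0,0,10],
    [0,4,0,0,0,0,10],
    [0,6,0,0,0,0,10],
    [0,8,0,0,0,0,10],
    [0,10,0,0,0,0,10]
  ]
}}

```text
clock: 14.55
tcp_pos: [0.5433, 0.0336, 0.2107]
orientation: [0.002, 2.219, -2.223]
contact_force: [-0.1, 0.3, 2.5]
grip_width: 0.0241
```

Request:
{"fn": "drive_tool", "kwargs": {
  "series": [
    [0,2,0,0,0,0,10],
    [0,4,0,0,0,0,10],
    [0,6,0,0,0,0,10],
    [0,8,0,0,0,0,10],
    [0,10,0,0,0,0,10]
  ]
}}

```text
clock: 15.05
tcp_pos: [0.5433, 0.0336, 0.2006]
orientation: [0.002, 2.219, -2.223]
contact_force: [0.5, 0.1, 1.7]
grip_width: 0.0235
```

Request:
{"fn": "drive_tool", "kwargs": {
  "series": [
    [0,1.5,0,0,0,0,10],
    [0,3,0,0,0,0,10],
    [0,4,0,0,0,0,10],
    [0,5,0,0,0,0,10],
    [0,6,0,0,0,0,10]
  ]
}}

```text
clock: 15.55
tcp_pos: [0.5433, 0.0335, 0.1945]
orientation: [0.002, 2.219, -2.223]
contact_force: [-0.7, -0.6, 2.5]
grip_width: 0.024
```

Request:
{"fn": "drive_tool", "kwargs": {
  "series": [
    [0,0.5,0,0,0,0,10],
    [0,1,0,0,0,0,10],
    [0,1.5,0,0,0,0,10],
    [0,2,0,0,0,0,10],
    [0,2.5,0,0,0,0,10]
  ]
}}

```text
clock: 16.05
tcp_pos: [0.5433, 0.0336, 0.192]
orientation: [0.002, 2.219, -2.223]
contact_force: [-0.6, -0.1, 2.4]
grip_width: 0.0236
```

Request:
{"fn": "drive_tool", "kwargs": {
  "series": [
    [0,0.5,0,0,0,0,10],
    [0,1,0,0,0,0,10],
    [0,1.5,0,0,0,0,10],
    [0,2,0,0,0,0,10],
    [0,2.5,0,0,0,0,10]
  ]
}}

```text
clock: 16.55
tcp_pos: [0.5433, 0.0336, 0.1895]
orientation: [0.002, 2.219, -2.223]
contact_force: [0.4, 0.1, 3.0]
grip_width: 0.0241
```

Request:
{"fn": "drive_tool", "kwargs": {
  "series": [
    [0,0.5,0,0,0,0,10],
    [0,1,0,0,0,0,10],
    [0,1.5,0,0,0,0,10],
    [0,2,0,0,0,0,10],
    [0,2.5,0,0,0,0,10]
  ]
}}

```text
clock: 17.05
tcp_pos: [0.5435, 0.0336, 0.1871]
orientation: [0.003, 2.219, -2.223]
contact_force: [-0.2, -1.0, 4.8]
grip_width: 0.0237
```

Request:
{"fn": "drive_tool", "kwargs": {
  "series": [
    [0,0.4,0,0,0,0,10],
    [0,0.8,0,0,0,0,10],
    [0,1.2,0,0,0,0,10]
  ]
}}

```text
clock: 17.35
tcp_pos: [0.5439, 0.0336, 0.1865]
orientation: [0.004, 2.219, -2.222]
contact_force: [-1.5, 0.4, 7.4]
grip_width: 0.0237
```

```bash
python3 - <<'E'
from h import *; from bench import r
st(r.get_obs())
E
```

```text
t 17.35 tcp [0.5439 0.0336 0.1865] F [-1.5   0.36  7.41] w 0.0237
```

Force is rising: the bushes have bottomed out at TCP z≈0.187 (loose top ≈32 mm below rim, within the 29–53 allowed). Pressing up carefully.

Request:
{"fn": "drive_tool", "kwargs": {
  "series": [
    [0,0.8,0,0,0,0,10],
    [0,1.4,0,0,0,0,10]
  ]
}}

```text
clock: 17.55
tcp_pos: [0.5444, 0.0337, 0.186]
orientation: [0.005, 2.218, -2.222]
contact_force: [-1.4, 0.1, 9.4]
grip_width: 0.0239
```

Request:
{"fn": "drive_tool", "kwargs": {
  "series": [
    [0,1,0,0,0,0,10],
    [0,1.8,0,0,0,0,10]
  ]
}}

```text
clock: 17.75
tcp_pos: [0.545, 0.0338, 0.1854]
orientation: [0.007, 2.218, -2.221]
contact_force: [-2.3, -0.6, 11.5]
grip_width: 0.0238
```

Request:
{"fn": "drive_tool", "kwargs": {
  "series": [
    [0,1.8,0,0,0,0,10],
    [0,2.1,0,0,0,0,10],
    [0,2.1,0,0,0,0,10]
  ]
}}

```text
clock: 18.05
tcp_pos: [0.5456, 0.0338, 0.1849]
orientation: [0.009, 2.217, -2.22]
contact_force: [-3.5, -0.9, 14.1]
grip_width: 0.0242
```

Contact ≈16 N. Holding about there for a second.

Request:
{"fn": "drive_tool", "kwargs": {
  "series": [
    [0,2,0,0,0,0,10],
    [0,2,0,0,0,0,10],
    [0,2,0,0,0,0,10],
    [0,2,0,0,0,0,10],
    [0,2,0,0,0,0,10]
  ]
}}

```text
clock: 18.55
tcp_pos: [0.546, 0.0339, 0.1846]
orientation: [0.01, 2.216, -2.22]
contact_force: [-4.3, -0.8, 14.5]
grip_width: 0.024
```

Request:
{"fn": "drive_tool", "kwargs": {
  "series": [
    [1,1.8,0,0,0,0,10],
    [1,1.8,0,0,0,0,10],
    [1,1.8,0,0,0,0,10],
    [1,1.8,0,0,0,0,10],
    [1,1.8,0,0,0,0,10]
  ]
}}

```text
clock: 19.05
tcp_pos: [0.5456, 0.0339, 0.1846]
orientation: [0.012, 2.215, -2.22]
contact_force: [-4.1, -0.3, 14.7]
grip_width: 0.0239
```

Held above ~14 N for over a second; stiffness (≈4 N/mm) matches the buffer, so it is bottomed out. Withdrawing straight up.

Request:
{"fn": "drive_tool", "kwargs": {
  "series": [
    [1.5,-5,0,0,0,0,10],
    [2,-12,0,0,0,0,10],
    [2,-25,0,0,0,0,10],
    [2,-45,0,0,0,0,10],
    [2,-65,0,0,0,0,10]
  ]
}}

```text
clock: 19.55
tcp_pos: [0.5426, 0.0339, 0.2502]
orientation: [0.011, 2.216, -2.22]
contact_force: [-0.4, 0.1, -2.2]
grip_width: 0.0239
```

Request:
{"fn": "drive_tool", "kwargs": {
  "series": [
    [0,-10,0,0,0,0,10],
    [0,-18,0,0,0,0,10],
    [0,-25,0,0,0,0,10],
    [0,-25,0,0,0,0,10]
  ]
}}

```text
clock: 19.95
tcp_pos: [0.5426, 0.034, 0.2756]
orientation: [0.011, 2.215, -2.22]
contact_force: [0.2, 0.4, -2.6]
grip_width: 0.024
```

```bash
python3 - <<'E'
from h import *; from bench import r
s=snap(r,"side","side17");o=r.get_obs();st(o);to(o,(.4952,-.2208,.27))
im=np.zeros((600,800,3),np.uint8);im[:600,:400]=crop(s,240,110,80,120,5)
im[:400,405:]=crop(s,258,185,40,41,9.9)[:400,:395]
cv2.imwrite("pics/c19.png",im)
E
```

```text
t 20.00 tcp [0.5424 0.034  0.275 ] F [-0.23  0.29 -2.37] w 0.0240
(0.4952, -0.2208, 0.27) shift [ 46.9   5.1 254.8] turn [-0.1 -0.1 -0.5]
```

View pics/c19.png

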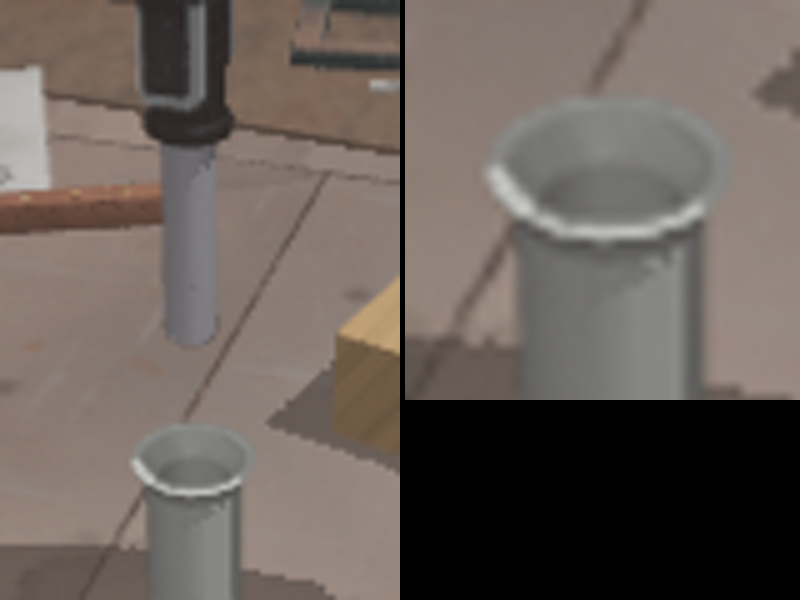

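The bush is down out of sight in the tube; the rod is still held straight. Back to the rack.

Request:
{"fn": "drive_tool", "kwargs": {
  "series": [
    [9,0,48,0,0,-0.5,10],
    [18,0,97,0,0,-0.5,10],
    [27,0,145,0,0,-0.5,10],
    [36,2,192,0,0,-0.5,10],
    [44,4,238,0,0,-0.5,10]
  ]
}}

```text
clock: 20.5
tcp_pos: [0.4969, -0.2059, 0.2704]
orientation: [0.0, -2.218, 2.222]
contact_force: [1.3, 0.1, -1.8]
grip_width: 0.0239
```

```bash
python3 - <<'E'
from h import *; from bench import r
o=r.get_obs();st(o);to(o,(.4954,-.2210,.245))
E
```

```text
t 20.50 tcp [ 0.4969 -0.2059  0.2704] F [ 1.34  0.06 -1.84] w 0.0239
(0.4954, -0.221, 0.245) shift [ 1.4 25.4 15. ] turn [-0.1 -0.1  0.1]
```

Request:
{"fn": "drive_tool", "kwargs": {
  "series": [
    [1.4,5,15,0,0,0,10],
    [1.4,30,15,0,0,0,10],
    [1.4,60,15,0,0,0,10],
    [1.4,85,15,0,0,0,10],
    [1.4,90,15,0,0,0,10]
  ]
}}

```text
clock: 21.0
tcp_pos: [0.4926, -0.2202, 0.1767]
orientation: [0.008, -2.217, 2.216]
contact_force: [-0.1, 0.5, -2.9]
grip_width: 0.024
```

Request:
{"fn": "drive_tool", "kwargs": {
  "series": [
    [0,0,0,0,0,0,10],
    [0,0,0,0,0,0,10]
  ]
}}

```text
clock: 21.2
tcp_pos: [0.4928, -0.2202, 0.1771]
orientation: [0.008, -2.217, 2.216]
contact_force: [0.4, 0.4, -2.1]
grip_width: 0.0238
```

```bash
python3 - <<'E'
from h import *; from bench import r
s=snap(r,"side","side18");t=snap(r,"top","top18");o=r.get_obs();st(o);to(o,(.4954,-.2210,.165))
im=np.zeros((600,800,3),np.uint8);im[:600,:400]=crop(s,290,80,80,120,5);im[:390,405:795]=crop(t,350,200,65,65,6);cv2.imwrite("pics/c20.png",im)
E
```

```text
t 21.30 tcp [ 0.4935 -0.2204  0.1779] F [ 0.65  1.14 -3.23] w 0.0237
(0.4954, -0.221, 0.165) shift [-2.  12.9  0.5] turn [-0.  -0.1  0.4]
```

View pics/c20.png

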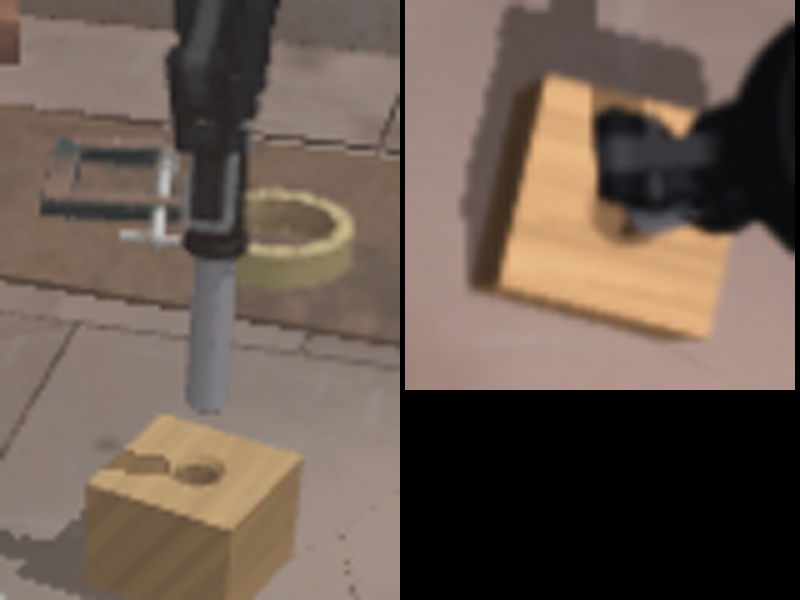

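```bash
python3 - <<'E'
from h import *
s=load("side18");t=load("top18")
for P in((.4943,-.2215,.06),(.4943,-.2215,.098),(.4943,-.2215,.17),(.4963,-.2215,.098),(.4943,-.2235,.098)): print(P,((proj(s,P)+.5-[290,80])*5).round(1),((proj(t,P)+.5-[350,200])*6+[405,0]).round(1))
# shank edges
g=cv2.cvtColor(s["frame"],cv2.COLOR_BGR2GRAY)
A=cv2.resize(s["frame"][80:200,290:370],None,fx=5,fy=5,interpolation=cv2.INTER_CUBIC)
for y in (280,300,340,380): 
    h=cv2.cvtColor(A[y:y+1],cv2.COLOR_BGR2GRAY)[0].astype(int); d=np.diff(cv2.GaussianBlur(h.astype(np.float32).reshape(1,-1),(0,0),2)[0]); i=150+np.argmax(np.abs(d[150:209]));j=212+np.argmax(np.abs(d[212:255])); print(y,i,j,(i+j)/2)
E
```

```text
(0.4943, -0.2215, 0.06) [198.9 472.8] [629.3 208.2]
(0.4943, -0.2215, 0.098) [203.4 406.3] [655.2 201. ]
(0.4943, -0.2215, 0.17) [212.2 272.2] [710.4 185.7]
(0.4963, -0.2215, 0.098) [199.4 405.7] [654.9 195.4]
(0.4943, -0.2235, 0.098) [204.3 404.3] [660.7 201. ]
280 193 234 213.5
300 158 234 196.0
340 186 214 200.0
380 185 212 198.5
```

Foot (side crop (208,402)) is ~2 mm short in x of the socket axis line (203,406), which agrees with the TCP error; correcting and lowering to just above the mouth.

Request:
{"fn": "drive_tool", "kwargs": {
  "series": [
    [-2,3,0.6,0,0,0.4,10],
    [-2,8,0.6,0,0,0.4,10],
    [-2,12,0.6,0,0,0.4,10],
    [-2,20,0.6,0,0,0.4,10],
    [-2,24,0.6,0,0,0.4,10]
  ]
}}

```text
clock: 21.8
tcp_pos: [0.4948, -0.2209, 0.1528]
orientation: [-0.001, -2.221, 2.22]
contact_force: [-0.7, -0.6, -2.1]
grip_width: 0.024
```

```bash
python3 - <<'E'
from h import *; from bench import r
s=snap(r,"side","side19");o=r.get_obs();st(o);to(o,(.4954,-.2210,.13));to(o,(.4954,-.2210,.0905))
cv2.imwrite("pics/c21.png",crop(s,290,80,80,120,5))
E
```

```text
t 21.85 tcp [ 0.4944 -0.2207  0.1523] F [-0.03 -0.13 -2.66] w 0.0240
(0.4954, -0.221, 0.13) shift [-1.  22.3  0.3] turn [ 0.  -0.1  0.1]
(0.4954, -0.221, 0.0905) shift [-1.1 61.8  0.3] turn [ 0.  -0.1  0.1]
```

View pics/c21.png

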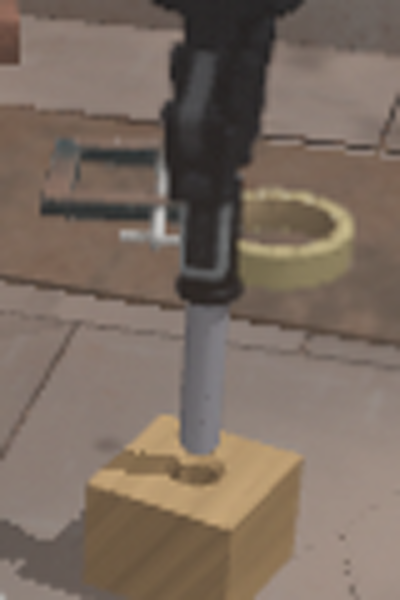

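Foot (201,445) now lines up over the socket (199,470). Lowering.

Request:
{"fn": "drive_tool", "kwargs": {
  "series": [
    [-1,5,0.3,0,0,0,10],
    [-1,11,0.3,0,0,0,10],
    [-1,17,0.3,0,0,0,10],
    [-1,23,0.3,0,0,0,10],
    [-1,28,0.3,0,0,0,10]
  ]
}}

```text
clock: 22.35
tcp_pos: [0.4953, -0.221, 0.1237]
orientation: [0.001, -2.22, 2.219]
contact_force: [-0.2, 0.7, -2.0]
grip_width: 0.0245
```

```bash
python3 - <<'E'
from h import *; from bench import r
o=r.get_obs();st(o);to(o,(.4954,-.2210,.0905));print(o["moment"])
E
```

```text
t 22.35 tcp [ 0.4953 -0.221   0.1237] F [-0.17  0.65 -2.01] w 0.0245
(0.4954, -0.221, 0.0905) shift [-0.2 33.2  0. ] turn [ 0.  -0.1  0.1]
[-0.00532712 -0.03060175  0.00383191]
```

In the socket with no contact force. Continuing down.

Request:
{"fn": "drive_tool", "kwargs": {
  "series": [
    [0,7,0,0,0,0,10],
    [0,14,0,0,0,0,10],
    [0,20,0,0,0,0,10],
    [0,26,0,0,0,0,10],
    [0,30,0,0,0,0,10]
  ]
}}

```text
clock: 22.85
tcp_pos: [0.495, -0.2209, 0.093]
orientation: [0.001, -2.22, 2.219]
contact_force: [0.4, -0.4, -1.7]
grip_width: 0.0237
```

Request:
{"fn": "drive_tool", "kwargs": {
  "series": [
    [0,1,0,0,0,0,10],
    [0,2,0,0,0,0,10],
    [0,3,0,0,0,0,10]
  ]
}}

```text
clock: 23.15
tcp_pos: [0.4952, -0.221, 0.0902]
orientation: [0.001, -2.22, 2.219]
contact_force: [0.2, 0.4, -1.4]
grip_width: 0.024
```

Request:
{"fn": "drive_tool", "kwargs": {
  "series": [
    [0,0.7,0,0,0,0,10],
    [0,1.2,0,0,0,0,10],
    [0,1.2,0,0,0,0,10]
  ]
}}

```text
clock: 23.45
tcp_pos: [0.4957, -0.2211, 0.0897]
orientation: [-0.0, -2.221, 2.22]
contact_force: [-1.9, -0.3, 5.2]
grip_width: 0.0241
```

Seated at TCP z = 0.0897, the same as when picked up. Opening and rising.

Request:
{"fn": "drive_tool", "kwargs": {
  "series": [
    [0,-0.5,0,0,0,0,35],
    [0,-0.5,0,0,0,0,60],
    [0,-0.5,0,0,0,0,60],
    [0,-4,0,0,0,0,60],
    [0,-12,0,0,0,0,60]
  ]
}}

```text
clock: 23.95
tcp_pos: [0.4952, -0.2209, 0.1016]
orientation: [0.001, -2.22, 2.219]
contact_force: [-0.1, -0.2, 0.3]
grip_width: 0.0599
```

Request:
{"fn": "drive_tool", "kwargs": {
  "series": [
    [0,-25,0,0,0,0,60],
    [0,-60,0,0,0,0,60],
    [0,-100,0,0,0,0,60],
    [0,-130,40,0,0,0,60],
    [0,-130,85,0,0,0,60]
  ]
}}

```text
clock: 24.45
tcp_pos: [0.4989, -0.3064, 0.2378]
orientation: [0.004, 2.213, -2.22]
contact_force: [1.5, -0.0, 1.7]
grip_width: 0.06
```

Request:
{"fn": "drive_tool", "kwargs": {
  "series": [
    [0,0,40,0,0,0,60],
    [0,0,80,0,0,0,60],
    [0,0,90,0,0,0,60],
    [0,0,90,0,0,0,60]
  ]
}}

```text
clock: 24.85
tcp_pos: [0.4983, -0.3984, 0.2382]
orientation: [0.008, 2.215, -2.222]
contact_force: [-0.6, 0.3, -0.6]
grip_width: 0.06
```

```bash
python3 - <<'E'
from h import *; from bench import r
s=snap(r,"side","side20");t=snap(r,"top","top20");o=r.get_obs();st(o)
im=np.zeros((600,800,3),np.uint8);im[:550,:400]=crop(s,170,130,200,275,2)[:550];im[:300,405:805]=crop(t,190,120,198,150,2)[:300]
im[305:600,405:]=crop(t,255,195,40,30,9.85)[:295,:395]
cv2.imwrite("pics/c22.png",im)
E
```

```text
t 24.95 tcp [ 0.4995 -0.3949  0.2381] F [0.35 0.05 0.11] w 0.0603Traceback (most recent call last):
  File "<stdin>", line 3, in <module>
ValueError: could not broadcast input array from shape (300,396,3) into shape (300,395,3)
```

View pics/top20.png

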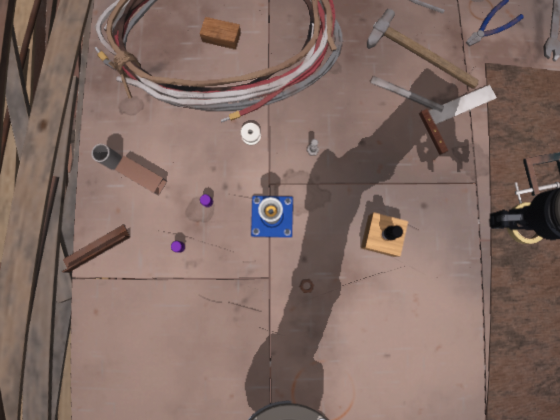

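Top view: rod upright in the rack at (393,232), brass bush inside the tube at (270,211), reel (250,133), bolt (313,147), nut (307,285) as at the start. Checking numbers.

```bash
python3 - <<'E'
from h import *
t0=load("top0");t=load("top20");s0=load("side0");s=load("side20")
def bb(f,lo,hi,x,y,w,h):
    hsv=cv2.cvtColor(f["frame"],cv2.COLOR_BGR2HSV)[y:y+h,x:x+w];m=cv2.inRange(hsv,lo,hi)
    c=max(cv2.findContours(m,0,1)[0],key=cv2.contourArea);b=cv2.boundingRect(c);return (b[0]+x,b[1]+y,b[2],b[3]),cv2.contourArea(c)
bk=((0,0,0),(180,255,45))
for a,b in((t0,t),(s0,s)):
    box=(375,218,35,30) if a is t0 else (315,135,30,35)
    print("handle",bb(a,*bk,*box),bb(b,*bk,*box))
def hole(f,thr):
    g=cv2.cvtColor(f["frame"],cv2.COLOR_BGR2HSV)[203:219,263:279,1].astype(float);return g
g=hole(t,0);print(g.astype(int))
ys,xs=np.where(g>90);print(xs.min()+263,xs.max()+263,ys.min()+203,ys.max()+203)
for z in(.148,.105,.09): print(z,proj(t,(.5427,.0335,z)),2*428.7*.013/(0.997-z))
im=np.zeros((590,800,3),np.uint8);im[:540,:400]=crop(s,290,100,80,108,5);im[:,405:795]=crop(t,255,190,39,59,10);cv2.imwrite("pics/c22.png",im)
E
```

```text
handle ((384, 226, 19, 14), 184.0) ((384, 226, 18, 14), 169.0)Traceback (most recent call last):
  File "<stdin>", line 9, in <module>
  File "<stdin>", line 5, in bb
ValueError: max() iterable argument is empty
```

```bash
ls -la pics/side20*; python3 - <<'E'
from h import *
t=load("top20");s=load("side20")
g=cv2.cvtColor(t["frame"],cv2.COLOR_BGR2HSV)[203:220,261:281,1].astype(int);print(g)
for z in(.148,.107,.09): print(z,proj(t,(.5427,.0335,z)),2*428.7*.013/(0.997-z))
im=np.zeros((590,800,3),np.uint8);im[:540,:400]=crop(s,290,100,80,108,5);im[:,405:795]=crop(t,255,190,39,59,10);cv2.imwrite("pics/c22.png",im)
E
```

```text
-rw-r--r-- 1 agent agent 707008 Dec  6 20:53 pics/side20.npz
-rw-r--r-- 1 agent agent 291676 Dec  6 20:53 pics/side20.png
[[  8   4   4   4   4   4   6   5   6   7   5   7   5   5   6   6   4   5
    2  22]
 [  2   4   4   6   4   6   7   7  13  17  17  11   9   4   5   5   6   4
    4   6]
 [  4   4   4   3   5   6  17  39  73  91  92  77  50  21   6   5   5   6
    5   2]
 [  4   4   4   5   6  31  92 138 150 153 155 154 148 113  36   6   5   5
    4   3]
 [  3   4   5   6  26 107 152 153 152 152 151 152 156 155 115  32   8   3
    5   4]
 [  3   5   5   9  74 147 153 148 145 138 134 142 150 157 155  89  11   5
    3   3]
 [  5   6   6  25 118 155 151 138 108  70  49  95 138 156 162 124  19   5
    5   4]
 [  6   5   8  37 137 160 154 119  22  21  26  20 118 153 164 137  30   7
    5   3]
 [  5   5   8  43 142 162 152  86  16  33  34   6 108 150 162 141  38   8
    5   3]
 [  6   5   6  33 135 163 155 105  12  26  22  32 125 157 163 128  37   8
    3   3]
 [  4   5   5  17 105 161 163 151 108  51  65 115 150 162 151  89  21   6
    5   2]
 [  4   5   4  10  59 139 161 164 152 139 141 154 161 152 105  40   8   5
    3   8]
 [  2   4   3   8  23  73 130 154 160 159 159 157 146 107  40  10   4   3
    2  26]
 [  5   4   4   5   8  19  54  93 116 120 120 113  86  43  11   6   5   4
    4  47]
 [ 37  11   2   4   7   8  10  21  36  44  41  29  15   8   6   6   4   2
   14  97]
 [124  53  13   4   4   4   5   6   8   8   8   6   5   5   4   4   4   4
   51 159]
 [179 130  64  23   5   4   4   6   6   6   6   4   4   4   5   4   5  17
  115 180]]
0.148 [270.03109069 208.5147206 ] 13.128621908127208
0.107 [270.57748477 210.97427505] 12.523820224719099
0.09 [270.78981905 211.92986978] 12.289084895259094
```

View pics/c22.png

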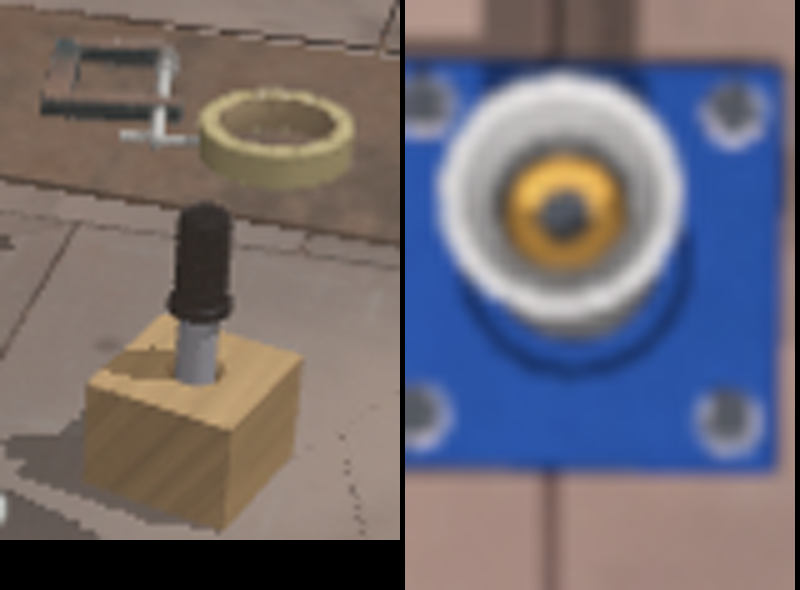

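The bush's bore sits at top pixel (270.6, 211.0), which matches a top at z≈0.107 (predicted 270.6, 211.0), so its centre is ~53 mm below the rim. The rod stands upright and seated. Handing in.

```bash
python3 -c "
from bench import r
print(r.hand_in())"
```

```text
the job is handed in; nothing more can be done
None
```

I dropped the brass bush into the tube, packed both bushes down with the ram rod until they bottomed out, stood the rod back in its rack and handed the job in at about 25 s.

**Pressing:** I held the rod on the bush at an estimated 16–17 N (wrist reading plus the rod's weight) for just over a second. The force rose at about 4 N/mm, which matches the rubber buffer, so I take the bushes as fully down. I estimated the force only at the end of each move, and no reading came near 25 N.

**Last checks:**
- **Bush:** the top camera puts its top at about z = 0.107 m, so its centre is about 53 mm below the rim. That agrees with the rod's travel.
- **Rod:** it is seated at the same tool height as when I picked it up (0.0897 m), upright, with the handle in the same place in the top view as at the start. My handle mask failed in the side view, so there I checked it by eye only.
- **Bolt, nut and reel:** they look unmoved in the top view; I did not measure them.
- **Robot:** it is well clear of everything.

**Disagreements:**
- **Fingertips:** they sat about 20 mm behind the stated tool point. My first close therefore landed on the bush's top at about 7 N. The bush did not move, and I went lower and grasped it properly.
- **Opening on 26 mm parts:** it read about 24 mm.

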